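Pull apart nested duct sleeves and sort them by size

ROBOT

A 6-joint arm with a two-finger parallel gripper is mounted at the origin on the work surface. World frame = base frame: x ahead of the robot, y to its left, z up, the work surface at z = 0. Lengths are in m, angles in rad, forces in N, time in s.
With the tool pointing down it reaches from about 0.25 to 0.725 m from the base axis. Payload 4 kg.
Tool frame: the origin (TCP) lies on the centre line of the jaws, within the pads' length; the fingertips stand 11 mm ahead of it and the grasp point (between the pads) lies 8 mm behind it; z points along the fingers, x is the direction in which the jaws open and shut, and the axes are right-handed (so a half turn about z gives the same grasp; the last joint's range is limited). The gripper opens to 85 mm and grips with 20 to 120 N. Pads are 22 mm wide; open, the fingers measure 114 mm over their backs; the gripper's body (76 mm by 85 mm) begins 54 mm behind the grasp point. The pads swing forward as they close: fully open they stand 13 mm farther back than shut.
Start: joints at [-1.338, 0.241, 0.005, 1.335, 0, 1.571], TCP at [0.115, -0.487, 0.216] pointing down, gripper open.
Joint ranges: [-2.72, 2.72], [-1.05, 1.87], [-1.09, 1.28], [-1.99, 2.15], [-1.42, 1.44], [-3.14, 3.14]. Speed limits (rad/s): [2.79, 2.79, 3.14, 3.14, 3.14, 3.14].

INTERFACE

Orientations are given as a unit quaternion [x, y, z, w].
In Python, from workcell import bot, viewer, order gives the robot as it stands. The module is installed in compiled form; this text tells all that it offers.
- The arm moves only by the tool send_rows, never from a script. Its argument "increments" is a list that holds one entry, the list of rows, each a list of 4 numbers: the shift along the tool's x, y, z in m, then the turn about the tool's z in degrees. A call has exactly 8 rows; each row shifts and turns the pose as measured when the row begins, along the tool's axes as they then stand; what a row does not reach is not made up. A row lasts 1/10 s, in which the tool goes at most 50 mm and 8.59 degrees, less where a joint would pass 70% of its speed; a pose out of reach is approached as far as the arm can. A call is refused whole if a number of a shift passes 0.05 or a number of a turn 8.59, either way. A call with a gripper value outside its range is refused whole. "hand" is the closure, from -1 (fully open) to 1 (shut), so that 0 is half open, set as the call begins (left out, the last holds). The fingers move at their own pace and stop on an object; the grip force is fixed at half the most. Time passes only in rows, so rows that do not move let the fingers close, or fill a call up. It gives the time, the measured TCP pose, the force and the opening at its end, in the units of the state.
- bot.get_obs(): the state, without advancing time (a new reading comes with each control period).
- viewer.camera(name): name is "scene" or "side" or "wrist"; returns a dict with "image" (480x640x3 uint8, red, green, blue), "range_z" (480x640 float32, m along the optical axis (not along the pixel's ray), 0 where there is no reading), "camera_matrix" (3x3 intrinsics, pixels), "dist" ([k1, k2, p1, p2, k3] as OpenCV has them; the pictures are not rectified), "eye" and "rotation" of the camera in the world. Camera axes: x right, y down, z forward; pixel columns grow to the right and rows downward; lengths in m; the calibration is good to about 2 mm. A picture is of the moment at which its call begins.
- order.job_done(): hands the job in, once; it reports no verdict.
The state is a dict: "clock": time; "joint_pos": joint angles; "joint_vel": joint speeds; "tau": joint torques, N m; "eef_pos": TCP position; "tool_rot": TCP orientation; "ft_force": force on the tool from outside, world axes, zero at the start; "ft_torque": the same for the moment, N m; "grip_width": finger opening in m.
Only numpy, scipy, OpenCV 4.12 (cv2) and the standard library are available. Lean on these libraries where they do the work, as an engineer would, in place of code of your own. Each camera call takes 0.05 s, during which the arm holds its last target.

TASK

Three push-fit duct parts are stuck one inside another on the welding bench. Pull out the small sleeve and then the medium sleeve, and stand each upright in the tray that already holds a sleeve of the same width. Leave the grey flanged part standing where it is, and leave the sleeves already in the trays upright in their places.

Things in the scene. Friction and masses are not known exactly. Their poses are not given: they have to be found in the camera images.
- small_mid (a point): Centre, half-way up, of the innermost loose sleeve: smooth round steel tube closed by a flat end cap, 38 mm outside diameter, 120 mm tall, about 220 g; z along its axis. It stands on the medium sleeve's floor, with its top 43 mm above the medium sleeve's rim, and is gripped by a sprung rubber seal just inside that rim: pull straight up with about 5 to 10 newtons, its weight included; it is free after 77 mm of lift.
- medium_mid (a point): Centre, half-way up, of the middle loose sleeve: round steel tube, 52 mm outside diameter, wall 4 mm, 80 mm tall, open at the top with a 3 mm thick floor, black rubber seal inside the top rim, about 350 g; z along its axis. It stands on the stub's flange inside the stub's collar, with its top 40 mm above the collar's rim, and is gripped by a like seal there: pull straight up with about 5 to 10 newtons, its weight included; it is free after 40 mm of lift.
- stub: Grey flanged stub standing loose on the bench (about 1 kg, its weight holds it down): square flange 110 x 110 x 8 mm with a round collar 66 mm across, its rim 48 mm above the bench. Origin: centre of the flange's underside. It stays where it is.
- tray_small: Fixed blue sheet-steel tray, 180 x 100 mm outside, walls 4 mm thick and 22 mm high, inner floor 4 mm above the table. Origin: centre of its underside; its x runs along the long side. It holds one upright steel sleeve, 38 mm across and 120 mm tall, centred 45 mm along +x from the tray's middle; the -x half is empty. The three trays look alike but for the sleeve in them.
- tray_medium: Fixed blue sheet-steel tray, 180 x 100 mm outside, walls 4 mm thick and 22 mm high, inner floor 4 mm above the table. Origin: centre of its underside; its x runs along the long side. It holds one upright steel sleeve, 52 mm across and 80 mm tall, centred 45 mm along +x from the tray's middle; the -x half is empty. The three trays look alike but for the sleeve in them.
- tray_slim: Fixed blue sheet-steel tray, 180 x 100 mm outside, walls 4 mm thick and 22 mm high, inner floor 4 mm above the table. Origin: centre of its underside; its x runs along the long side. It holds one upright steel sleeve, 25 mm across and 100 mm tall, centred 45 mm along +x from the tray's middle; the -x half is empty. The three trays look alike but for the sleeve in them. Nothing belongs in it.
- tray_small_free (a point): Point on the tray's inner floor in the middle of the small tray's empty half, 45 mm from the tray's middle; axes as the tray's.
- tray_medium_free (a point): Point on the tray's inner floor in the middle of the medium tray's empty half, 45 mm from the tray's middle; axes as the tray's.
- sample_small_mid (a point): Centre, half-way up, of the loose upright steel sleeve already standing in the small tray: 38 mm across, 120 mm tall. A bystander that shows the tray's size.
- sample_medium_mid (a point): Centre, half-way up, of the loose upright steel sleeve already standing in the medium tray: 52 mm across, 80 mm tall. A bystander that shows the tray's size.
- sample_slim_mid (a point): Centre, half-way up, of the loose upright steel sleeve already standing in the slim tray: 25 mm across, 100 mm tall. A bystander that shows the tray's size.
Mind the look-alikes: they are no part of the job. What is shaped like the tray_medium but orange or red is not meant.

How it is judged:
By the outcome, as a careful person would: the job done as asked, in the order asked, and still so for the second after the job is handed in, with the robot touching nothing.
It also fails if it takes over 64 s, if anything falls off the work surface, if the arm or the gripper's body presses on something with over 40 N, if the wrist force passes 120 N, or if a joint passes its speed limit or range.

## Working session

There is one attempt and no reset: what is moved stays moved. The work goes in short steps, Python scripts to look and compute and a tool call to move; the robot and the scene stay as the last step left them, time stands still between calls to the robot, and variables do not carry over. Pictures are saved under pics/ and viewed, and the job is handed in when it is done.

Besides the shell and the picture viewer there is one more tool, called after "Emit:" as name([rows], argument=value, ...), one row to a line, values as JSON. send_rows: Moves the arm, as the interface text tells. Its arguments: {"type":"object","properties":{"increments":{"type":"array","items":{"type":"array","items":{"type":"array","items":{"type":"number"}}}},"hand":{"type":"number"}},"required":["increments"]}

```bash
mkdir -p pics; cat > h.py <<'E'
from workcell import bot, viewer, order
import numpy as np, cv2, pickle
def snap(n,tag):
    c=viewer.camera(n); cv2.imwrite(f'pics/{tag}.png',c['image'][:,:,::-1]); pickle.dump(c,open(f'{tag}.pkl','wb')); return c
def world(c,u,v,z=None,d=None):
    p=cv2.undistortPoints(np.array([[[u,v]]],float),c['camera_matrix'],np.array(c['dist']))[0,0]
    r=np.array([p[0],p[1],1.]);R=np.array(c['rotation']);e=np.array(c['eye'])
    if z is not None:
        w=R@r; return e+w*(z-e[2])/w[2]
    d=c['range_z'][int(v),int(u)] if d is None else d
    return e+R@(r*d)
def cloud(c):
    h,w=c['range_z'].shape
    uv=np.stack(np.meshgrid(np.arange(w),np.arange(h)),-1).reshape(-1,1,2).astype(float)
    p=cv2.undistortPoints(uv,c['camera_matrix'],np.array(c['dist'])).reshape(-1,2)
    z=c['range_z'].reshape(-1,1)
    P=np.c_[p,np.ones(len(p))]*z
    return (P@np.array(c['rotation']).T+np.array(c['eye'])).reshape(h,w,3)
E
python3 - <<'E'
from h import *
print(bot.get_obs())
for n in ['scene','side','wrist']:
    c=snap(n,n+'0'); print(n,c['eye'],c['rotation'],c['camera_matrix'],c['dist'])
E
```

```text
{'clock': 0.0, 'joint_pos': array([-1.33803278e+00,  2.41405631e-01,  3.72360327e-03,  1.33517168e+00,
        1.04745400e-05,  1.57081182e+00]), 'joint_vel': array([ 0.00176335, -0.00108587, -0.00144928,  0.00075071, -0.00116443,
        0.00025666]), 'tau': array([-2.35229572e-04, -3.72320831e+01,  2.52406704e+01,  1.69966975e-02,
        4.91210562e-05, -2.71412588e-06]), 'eef_pos': array([ 0.11518655, -0.48588108,  0.2154164 ]), 'tool_rot': array([ 7.84426872e-01, -6.20220464e-01, -8.03695024e-04, -6.42111379e-04]), 'ft_force': array([ 0.43100492,  0.10944155, -0.01076438]), 'ft_torque': array([-0.00091249, -0.00239564,  0.05959611]), 'grip_width': 0.08543940394461742}
scene [ 1.01569532 -0.34091364  0.72007757] [ 0.7842641   0.47143338 -0.1997954  -0.35037436] [[505.36539219   0.         327.37720664]
 [  0.         505.36539219 236.99753434]
 [  0.           0.           1.        ]] [-0.12451623  0.          0.          0.          0.        ]
side [0.03966274 0.72252206 0.87906475] [-0.22924609  0.89419048 -0.37253695  0.09531964] [[523.27250133   0.         316.3842239 ]
 [  0.         523.27250133 245.26063118]
 [  0.           0.           1.        ]] [-0.11660143  0.          0.          0.          0.        ]
wrist [ 0.19076579 -0.46925705  0.37332445] [ 0.77548977 -0.61300885 -0.09451919  0.11790624] [[360.91817648   0.         324.80524796]
 [  0.         360.91817648 241.65733867]
 [  0.           0.           1.        ]] [-0.04229047  0.          0.          0.          0.        ]
```

Rotation is a quaternion; I'll convert it.

```bash
sed -i 's/^def world/from scipy.spatial.transform import Rotation as Ro\ndef world/; s/np.array(c\[.rotation.\])/Ro.from_quat(c["rotation"]).as_matrix()/g' h.py; python3 -c "import h"
```

```text
(no output)
```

View pics/scene0.png

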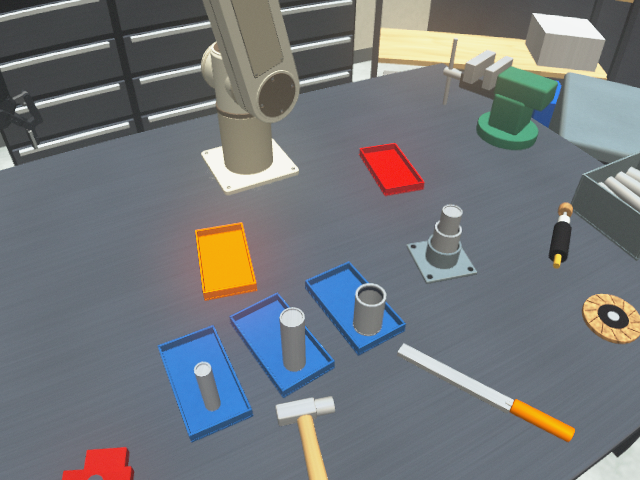

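View pics/side0.png

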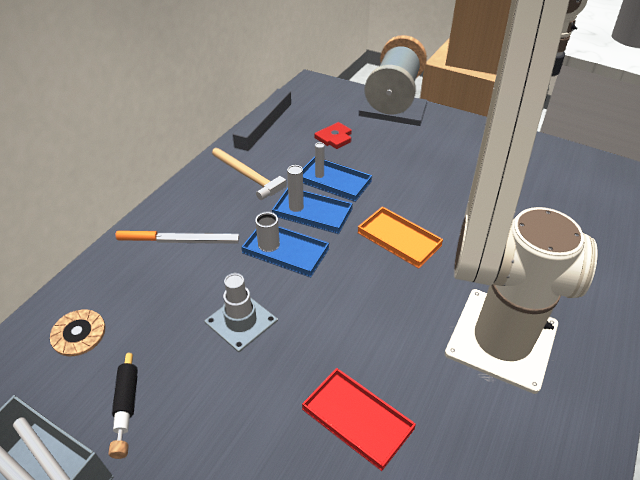

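View pics/wrist0.png

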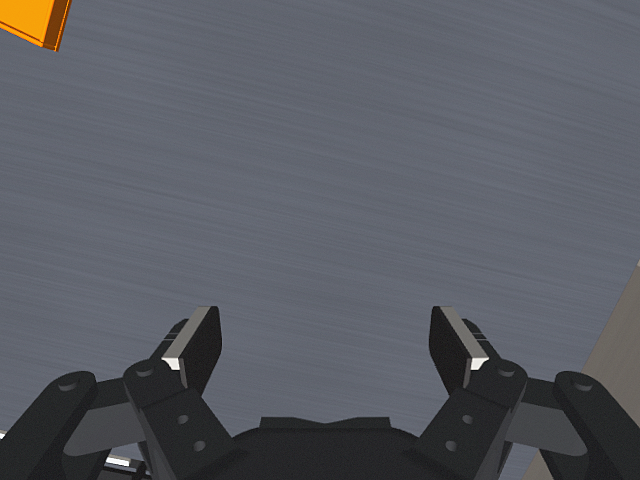

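Scene: the loose stack is at (451,215), with its flange around (442,260). Look-alikes are the tray sleeves: slim (205,385), small (292,340) and medium (370,308). The empty orange (225,260) and red (392,167) trays are distractors. Next I'll measure from both cameras.

```bash
cat > meas.py <<'E'
from h import *
from scipy.optimize import least_squares
def circ(P,r):
    f=lambda q: np.hypot(P[:,0]-q[0],P[:,1]-q[1])-r
    s=least_squares(f,P[:,:2].mean(0),loss='soft_l1',f_scale=.001); return s.x
E
python3 - <<'E'
from meas import *
boxes={'scene0':dict(stack=(405,200,480,285),slim=(190,355,225,415),small=(275,300,312,375),med=(352,280,390,338)),
'side0':dict(stack=(205,270,280,350),slim=(312,140,328,180),small=(285,162,306,213),med=(254,210,282,252))}
for t in boxes:
    c=pickle.load(open(t+'.pkl','rb')); W=cloud(c); im=c['image'].astype(int)
    for k,(a,b,d,e) in boxes[t].items():
        P=W[b:e,a:d].reshape(-1,3); P=P[np.isfinite(P).all(1)]
        zt=np.percentile(P[P[:,2]>.015][:,2],99)
        top=P[P[:,2]>zt-.004]
        print(t,k,'ztop',zt,'top mean',top.mean(0),len(top))
    # blue trays
    for name,m in [('blue',(im[...,2]>130)&(im[...,0]<70)&(im[...,1]<130))]:
        n,l,s,ce=cv2.connectedComponentsWithStats(m.astype(np.uint8))
        for i in range(1,n):
            if s[i,4]>1000:
                P=W[(l==i)];P=P[P[:,2]>0.016]
                r=cv2.minAreaRect((P[:,:2]*1000).astype(np.float32)); print(t,name,ce[i],r)
E
```

```text
scene0 stack ztop 0.7200775727452852 top mean [ 1.01569532 -0.34091364  0.72007757] 24
scene0 slim ztop 0.10601745213611283 top mean [ 0.59634054 -0.30152163  0.11245995] 143
scene0 small ztop 0.7200775727452852 top mean [ 1.01569532 -0.34091364  0.72007757] 18
scene0 med ztop 0.08698336304844743 top mean [ 0.59596892 -0.02651371  0.12631947] 183
side0 stack ztop 0.8790647516608419 top mean [0.03966274 0.72252206 0.87906475] 28
side0 slim ztop 0.10554310904451991 top mean [ 0.57004146 -0.261981    0.12924235] 30
side0 small ztop 0.12532263921568582 top mean [ 0.52717077 -0.06703443  0.19367633] 64
side0 med ztop 0.08583203345797928 top mean [0.51572887 0.07160399 0.16059588] 72
```

```bash
python3 - <<'E'
import cv2,numpy as np
a=cv2.imread('pics/scene0.png')[190:290,395:495];b=cv2.imread('pics/side0.png')[265:355,195:295]
a=cv2.resize(a,(390,390),interpolation=2);b=cv2.resize(b,(390,390),interpolation=2)
cv2.imwrite('pics/crop1.png',np.hstack([a,b]))
E
```

```text
(no output)
```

View pics/crop1.png

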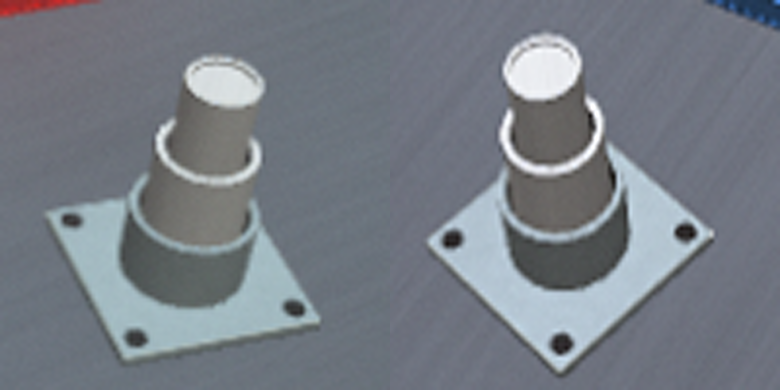

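The crop confirms the stack: closed small sleeve, medium rim, grey collar on a square flange. Now cleaner fits that ignore missing depth.

```bash
cat >> meas.py <<'E'
def fits(t,boxes):
    c=pickle.load(open(t+'.pkl','rb')); W=cloud(c); W[c['range_z']<=0]=np.nan
    for k,(a,b,d,e,r,z0,z1,zt) in boxes.items():
        P=W[b:e,a:d].reshape(-1,3); P=P[np.isfinite(P).all(1)]
        top=P[abs(P[:,2]-zt)<.005]; side=P[(P[:,2]>z0)&(P[:,2]<z1)]
        print(t,k,'top z %.4f'%np.median(top[:,2]),'bbox ctr',((np.percentile(top,2,axis=0)+np.percentile(top,98,axis=0))/2)[:2].round(4),len(top),'side',circ(side,r).round(4),len(side))
def trays(t):
    c=pickle.load(open(t+'.pkl','rb')); W=cloud(c); W[c['range_z']<=0]=np.nan
    h=cv2.cvtColor(c['image'],cv2.COLOR_RGB2HSV)
    m=((h[...,0]>100)&(h[...,0]<120)&(h[...,1]>150)).astype(np.uint8)
    m=cv2.morphologyEx(m,cv2.MORPH_CLOSE,np.ones((3,3)))
    n,l,s,ce=cv2.connectedComponentsWithStats(m)
    for i in range(1,n):
        if s[i,4]>800:
            P=W[l==i];P=P[(P[:,2]>.014)&(P[:,2]<.028)]
            if len(P)<20: continue
            H=cv2.convexHull((P[:,:2]*1000).astype(np.float32))
            print(t,ce[i].round(),s[i,4],cv2.minAreaRect(H))
E
python3 - <<'E'
from meas import *
fits('scene0',dict(stackS=(405,200,480,285,.019,.095,.127,.131),stackM=(405,200,480,285,.026,.052,.082,.088),stackC=(405,200,480,285,.033,.012,.044,.048),slim=(190,355,225,415,.0125,.03,.098,.104),small=(275,300,312,375,.019,.03,.118,.124),med=(352,280,390,338,.026,.03,.078,.084)))
fits('side0',dict(stackS=(205,270,280,350,.019,.095,.127,.131),stackM=(205,270,280,350,.026,.052,.082,.088),stackC=(205,270,280,350,.033,.012,.044,.048),slim=(312,140,328,180,.0125,.03,.098,.104),small=(285,162,306,213,.019,.03,.118,.124),med=(254,210,282,252,.026,.03,.078,.084)))
trays('scene0');trays('side0')
E
```

```text
scene0 stackS top z 0.1283 bbox ctr [0.4967 0.215 ] 238 side [0.4957 0.2159] 307
scene0 stackM top z 0.0872 bbox ctr [0.4978 0.2132] 195 side [0.4947 0.216 ] 315
scene0 stackC top z 0.0478 bbox ctr [0.4981 0.2127] 249 side [0.4945 0.2159] 418
scene0 slim top z 0.1026 bbox ctr [ 0.59   -0.3006] 241 side [ 0.5891 -0.3005] 429
scene0 small top z 0.1221 bbox ctr [ 0.5781 -0.1536] 439 side [ 0.5772 -0.1531] 794
scene0 med top z 0.0834 bbox ctr [ 0.567  -0.0046] 295 side [ 0.5668 -0.0041] 872
side0 stackS top z 0.1280 bbox ctr [0.4945 0.2205] 215 side [0.4958 0.2196] 297
side0 stackM top z 0.0866 bbox ctr [0.4943 0.2219] 168 side [0.4961 0.2186] 256
side0 stackC top z 0.0469 bbox ctr [0.4943 0.2225] 222 side [0.4968 0.2189] 339
side0 slim top z 0.1020 bbox ctr [ 0.5892 -0.2972] 51 side [ 0.5899 -0.2979] 191
side0 small top z 0.1212 bbox ctr [ 0.5767 -0.148 ] 117 side [ 0.5781 -0.1498] 427
side0 med top z 0.0820 bbox ctr [0.5652 0.0007] 127 side [5.657e-01 2.000e-04] 495
scene0 [351. 308.] 2932 ((522.404541015625, -7.155059814453125), (182.42437744140625, 100.8492431640625), 3.331075429916382)
scene0 [280. 348.] 3341 ((543.3228149414062, -157.06668090820312), (162.34170532226562, 100.85965728759766), 6.031294822692871)
scene0 [204. 385.] 5220 ((545.19287109375, -299.9510192871094), (98.99166870117188, 182.84597778320312), 89.19425964355469)
side0 [337. 179.] 1616 ((543.669921875, -295.48809814453125), (108.0079116821289, 181.04029846191406), 89.4226303100586)
side0 [316. 211.] 1861 ((532.7171630859375, -153.30215454101562), (183.09579467773438, 107.9614028930664), 6.504892349243164)
side0 [290. 251.] 2149 ((520.376708984375, -1.8088874816894531), (180.62747192382812, 105.27899169921875), 3.8878707885742188)
```

```bash
cat > plan.py <<'E'
from h import *
import sys
def go(x,y,z,psi=-45):
    o=bot.get_obs(); R=Ro.from_quat(o['tool_rot']).as_matrix()
    cur=np.degrees(np.arctan2(R[1,0],R[0,0])); d=R.T@(np.array([x,y,z])-o['eef_pos'])
    print('t %.2f'%o['clock'],'pos',o['eef_pos'].round(4),'psi %.1f'%cur,'tilt %.4f'%R[2,2],'F',o['ft_force'].round(1),'w %.4f'%o['grip_width'],'j',o['joint_pos'].round(2))
    print('total tool d',d.round(4),'turn',round(-((psi-cur+180)%360-180),2),'per row/8',(d/8).round(4))
if __name__=='__main__': go(*map(float,sys.argv[1:]))
E
python3 plan.py 0.115 -0.487 0.25
```

```text
t 0.15 pos [ 0.1152 -0.486   0.2156] psi -76.7 tilt -1.0000 F [ 0.3 -0.5  0.5] w 0.0853 j [-1.34  0.24  0.    1.34 -0.    1.57]
total tool d [ 0.0008  0.0005 -0.0344] turn -31.66 per row/8 [ 0.0001  0.0001 -0.0043]
```

Emit:
send_rows([
  [[-0.03, 0, -0.005, -7.9], [-0.03, 0, -0.005, -7.9], [-0.03, 0, -0.005, -7.9], [-0.03, 0, -0.005, -7.9], [-0.03, 0, -0.005, 0], [-0.03, 0, -0.005, 0], [-0.03, 0, -0.005, 0], [0, 0, 0, 0]],
], hand=-1)

```text
clock: 0.95
eef_pos: [-0.0042, -0.3088, 0.2486]
tool_rot: [0.929, -0.371, -0.003, -0.004]
ft_force: [-0.2, -1.0, 0.4]
grip_width: 0.0854
```

```bash
python3 plan.py 0.496 0.2178 0.25
```

```text
t 0.95 pos [-0.0042 -0.3088  0.2486] psi -43.5 tilt -1.0000 F [-0.2 -1.   0.4] w 0.0854 j [-1.58 -0.15 -0.33  1.41 -0.    0.75]
total tool d [-0.     -0.7263  0.0019] turn 1.47 per row/8 [-0.     -0.0908  0.0002]
```

Emit:
send_rows([
  [[0.03, -0.038, 0, 0], [0.03, -0.038, 0, 0], [0.03, -0.038, 0, 0], [0.03, -0.038, 0, 0], [0.02, -0.04, 0, 0], [0.02, -0.04, 0, 0], [0.01, -0.045, 0, 0], [0.01, -0.045, 0, 0]],
])

```text
clock: 1.75
eef_pos: [0.3598, -0.2057, 0.2474]
tool_rot: [0.923, -0.384, -0.0, -0.0]
ft_force: [0.5, -0.4, -0.2]
grip_width: 0.0852
```

```bash
python3 plan.py 0.496 0.2178 0.25
```

```text
t 1.75 pos [ 0.3598 -0.2057  0.2474] psi -45.1 tilt -1.0000 F [ 0.5 -0.4 -0.2] w 0.0852 j [-0.52  0.06 -0.13  1.38  0.    1.84]
total tool d [-0.2041 -0.3952 -0.0022] turn -0.13 per row/8 [-0.0255 -0.0494 -0.0003]
```

Emit:
send_rows([
  [[-0.023, -0.043, 0, 0], [-0.023, -0.043, 0, 0], [-0.023, -0.043, 0, 0], [-0.023, -0.043, 0, 0], [-0.023, -0.043, 0, 0], [-0.023, -0.043, 0, 0], [-0.023, -0.043, 0, 0], [-0.023, -0.03, 0, 0]],
])

```text
clock: 2.55
eef_pos: [0.4717, 0.1692, 0.2432]
tool_rot: [0.924, -0.382, -0.0, -0.001]
ft_force: [0.1, -1.0, 0.1]
grip_width: 0.0855
```

```bash
python3 - <<'E'
from meas import *
c=snap('wrist','wrist1');print(bot.get_obs()['eef_pos'])
E
python3 plan.py 0.496 0.2178 0.25
```

```text
[0.47195717 0.17448777 0.24274091]
t 2.60 pos [0.472  0.1745 0.2427] psi -44.6 tilt -1.0000 F [1.3 3.2 0.7] w 0.0851 j [0.35 0.24 0.07 1.4  0.01 2.7 ]
total tool d [-0.0133 -0.0478 -0.007 ] turn 0.41 per row/8 [-0.0017 -0.006  -0.0009]
```

View pics/wrist1.png

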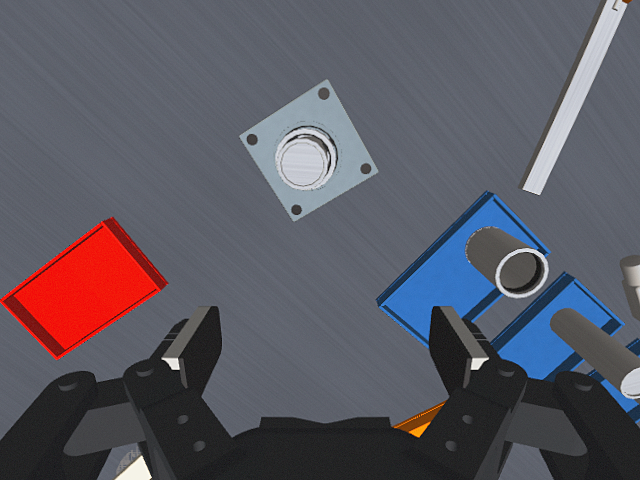

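Wrist view: small cap at about (303,161) inside the medium rim (306,158), with all three trays at lower right. I'll cross-check the positions.

```bash
python3 - <<'E'
from meas import *
c=pickle.load(open('wrist1.pkl','rb'))
W=cloud(c);W[c['range_z']<=0]=np.nan
print(world(c,303,161,z=.131),W[161,303])
P=W[110:205,260:350].reshape(-1,3)
for z,r in((.131,.019),(.088,.026),(.048,.033)):
    q=P[abs(P[:,2]-z)<.004]; print(z,len(q),q.mean(0),((np.nanpercentile(q,1,axis=0)+np.nanpercentile(q,99,axis=0))/2))
fits('wrist1',dict(med=(460,220,555,300,.026,.03,.078,.084)))
trays('wrist1')
E
```

```text
[0.4995661  0.21834494 0.131     ] [0.49922912 0.2182951  0.12765517]
0.131 1985 [0.49722758 0.21752477 0.12909615] [0.49736145 0.21755989 0.12973325]
0.088 672 [0.50667864 0.22003376 0.08762327] [0.49956817 0.21735297 0.0869748 ]
0.048 682 [0.50971388 0.21951799 0.04778619] [0.49974555 0.21713761 0.04700904]
wrist1 med top z 0.0834 bbox ctr [ 0.5676 -0.0016] 952 side [ 0.5676 -0.0007] 2312
wrist1 [452. 271.] 9058 ((523.0308837890625, -4.477245330810547), (179.11630249023438, 100.50328826904297), 3.5193099975585938)
wrist1 [551. 330.] 6097 ((561.3186645507812, -153.04310607910156), (126.7243881225586, 101.71018981933594), 7.328063011169434)
```

```bash
python3 plan.py 0.497 0.2178 0.175
```

```text
t 2.60 pos [0.472  0.1745 0.2427] psi -44.6 tilt -1.0000 F [1.3 3.2 0.7] w 0.0851 j [0.35 0.24 0.07 1.4  0.01 2.7 ]
total tool d [-0.0123 -0.0481  0.068 ] turn 0.41 per row/8 [-0.0015 -0.006   0.0085]
```

Emit:
send_rows([
  [[-0.003, -0.012, 0, 0.4], [-0.003, -0.012, 0.01, 0], [-0.003, -0.012, 0.015, 0], [-0.003, -0.012, 0.02, 0], [0, 0, 0.02, 0], [0, 0, 0.003, 0], [0, 0, 0, 0], [0, 0, 0, 0]],
])

```text
clock: 3.4
eef_pos: [0.4979, 0.223, 0.1662]
tool_rot: [0.925, -0.38, -0.004, -0.001]
ft_force: [-0.6, -0.4, 0.9]
grip_width: 0.0853
```

```bash
python3 plan.py 0.497 0.2178 0.107;  python3 - <<'E'
from meas import *
c=snap('wrist','wrist2')
W=cloud(c);W[c['range_z']<=0]=np.nan
P=W[200:480,200:450].reshape(-1,3);P=P[np.hypot(P[:,0]-.497,P[:,1]-.218)<.05]
q=P[abs(P[:,2]-.13)<.005]; print(len(q),q.mean(0),((np.nanpercentile(q,1,axis=0)+np.nanpercentile(q,99,axis=0))/2))
E
```

```text
t 3.40 pos [0.4979 0.223  0.1662] psi -44.7 tilt -1.0000 F [-0.6 -0.4  0.9] w 0.0853 j [0.42 0.36 0.04 1.25 0.01 2.77]
total tool d [0.0034 0.0043 0.0591] turn 0.35 per row/8 [0.0004 0.0005 0.0074]
3222 [0.49760834 0.21780644 0.12901545] [0.49783862 0.21791761 0.12911725]
```

View pics/wrist2.png

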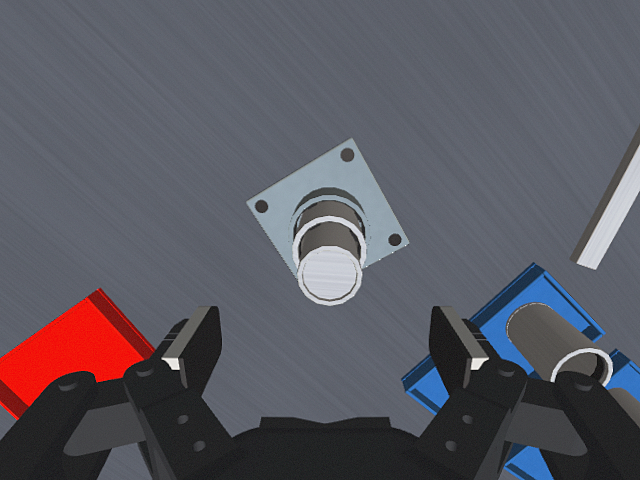

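Cap at (330,276), between the pads (midline about x=326), so a small +x and +y shift is needed. Descending.

Emit:
send_rows([
  [[0.001, 0.002, 0, 0], [0.001, 0.001, 0.003, 0], [0.001, 0.001, 0.01, 0], [0, 0, 0.01, 0], [0, 0, 0.01, 0], [0, 0, 0.01, 0], [0, 0, 0.006, 0], [0, 0, 0, 0]],
])

```text
clock: 4.25
eef_pos: [0.4982, 0.2175, 0.1153]
tool_rot: [0.925, -0.381, -0.002, -0.002]
ft_force: [-0.8, -0.0, 0.1]
grip_width: 0.0855
```

```bash
python3 plan.py 0.4975 0.218 0.107
```

```text
t 4.25 pos [0.4982 0.2175 0.1153] psi -44.7 tilt -1.0000 F [-0.8 -0.   0.1] w 0.0855 j [ 0.41  0.39 -0.06  1.12  0.01  2.76]
total tool d [-0.0008  0.0001  0.0084] turn 0.26 per row/8 [-0.0001  0.      0.001 ]
```

Emit:
send_rows([
  [[-0.001, 0, 0.003, 0], [0, 0, 0.003, 0], [0, 0, 0.002, 0], [0, 0, 0, 0], [0, 0, 0, 0], [0, 0, 0, 0], [0, 0, 0, 0], [0, 0, 0, 0]],
])

```text
clock: 5.05
eef_pos: [0.4984, 0.219, 0.1078]
tool_rot: [0.925, -0.38, -0.001, -0.003]
ft_force: [0.5, 0.0, -0.1]
grip_width: 0.0857
```

```bash
python3 plan.py 0.4975 0.218 0.107; python3 -c "
from h import *
c=snap('scene','scene1');cv2.imwrite('pics/s1c.png',cv2.resize(c['image'][130:310,330:570,::-1],(800,600)))"
```

```text
t 5.05 pos [0.4984 0.219  0.1078] psi -44.7 tilt -1.0000 F [ 0.5  0.  -0.1] w 0.0857 j [ 0.41  0.39 -0.07  1.1   0.01  2.76]
total tool d [0.0001 0.0013 0.0008] turn 0.29 per row/8 [0.     0.0002 0.0001]
```

View pics/s1c.png

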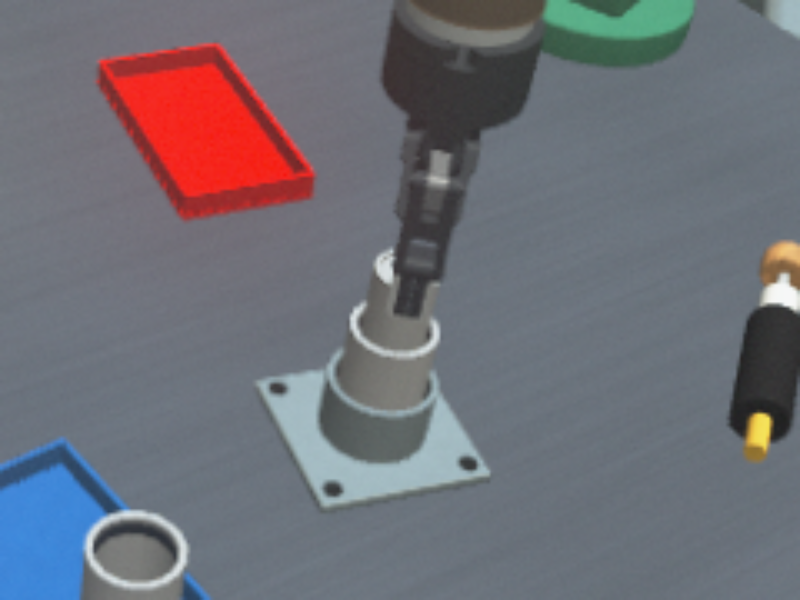

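The jaws straddle the small cap, with tips (crop 405,310) above the medium rim. I'll raise 2 mm to allow for the pads swinging forward, then close.

Emit:
send_rows([
  [[0, 0.001, -0.002, 0], [0, 0, 0, 0], [0, 0, 0, 0], [0, 0, 0, 0], [0, 0, 0, 0], [0, 0, 0, 0], [0, 0, 0, 0], [0, 0, 0, 0]],
], hand=1)

```text
clock: 5.9
eef_pos: [0.4977, 0.2185, 0.1108]
tool_rot: [0.925, -0.38, -0.001, -0.004]
ft_force: [-0.5, -0.0, 0.3]
grip_width: 0.0343
```

```bash
python3 plan.py 0.4975 0.218 0.24; python3 -c "
from h import *
c=snap('side','side1');cv2.imwrite('pics/sd1c.png',cv2.resize(c['image'][200:380,140:380,::-1],(800,600)))"
```

```text
t 5.90 pos [0.4977 0.2185 0.1108] psi -44.7 tilt -1.0000 F [-0.5 -0.   0.3] w 0.0343 j [ 0.41  0.39 -0.07  1.11  0.01  2.76]
total tool d [-0.0004 -0.0003 -0.1292] turn 0.3 per row/8 [-0.     -0.     -0.0162]
```

View pics/sd1c.png

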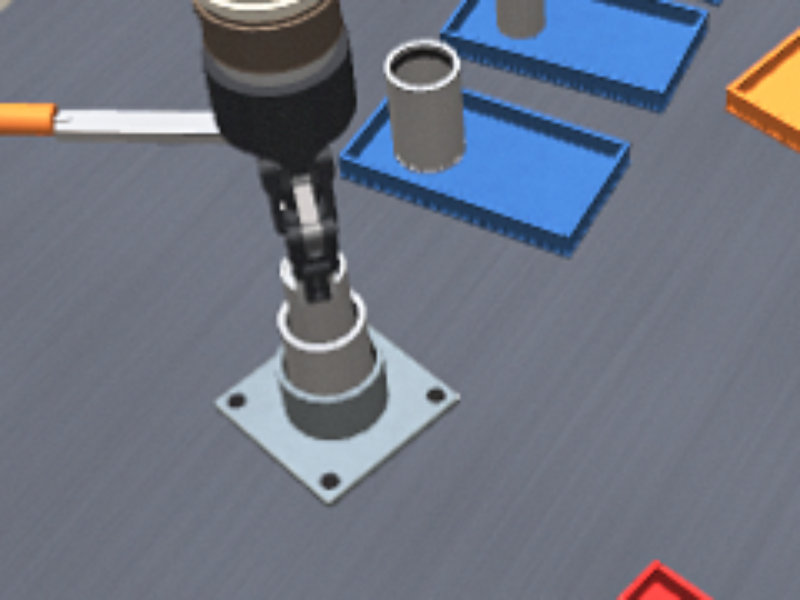

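Grip width is 34 mm, which may be pad compliance or still settling. I'll hold briefly, then lift slowly while watching the force.

Emit:
send_rows([
  [[0, 0, 0, 0], [0, 0, -0.002, 0], [0, 0, -0.004, 0], [0, 0, -0.005, 0], [0, 0, -0.005, 0], [0, 0, -0.005, 0], [0, 0, -0.005, 0], [0, 0, -0.005, 0]],
])

```text
clock: 6.75
eef_pos: [0.4959, 0.217, 0.1398]
tool_rot: [0.925, -0.38, -0.003, -0.001]
ft_force: [0.8, 0.3, -5.8]
grip_width: 0.0344
```

```bash
python3 plan.py 0.4975 0.218 0.24; python3 -c "
from h import *
c=snap('side','side2');cv2.imwrite('pics/sd2c.png',cv2.resize(c['image'][200:380,140:380,::-1],(800,600)))"
```

```text
t 6.75 pos [0.4959 0.217  0.1398] psi -44.7 tilt -1.0000 F [ 0.8  0.3 -5.8] w 0.0344 j [ 0.41  0.37 -0.02  1.18  0.01  2.76]
total tool d [-0.0002 -0.0018 -0.1002] turn 0.28 per row/8 [-0.     -0.0002 -0.0125]
```

View pics/sd2c.png

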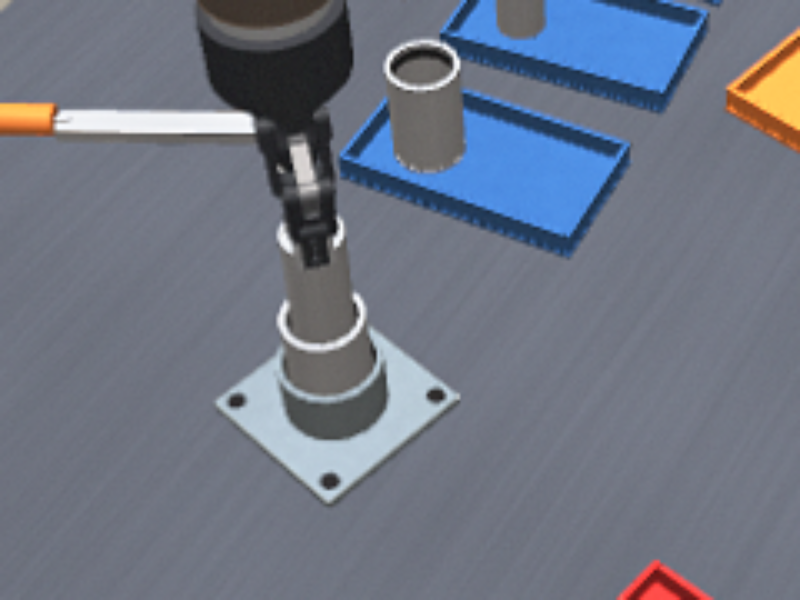

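Only the small sleeve is rising (cap at crop 312,235); the medium and stub haven't moved, and the force is 5.8 N. Continuing the lift.

Emit:
send_rows([
  [[0, 0, -0.008, 0], [0, -0.001, -0.008, 0], [0, 0, -0.008, 0], [0, -0.001, -0.008, 0], [0, 0, -0.008, 0], [0, 0, -0.008, 0], [0, 0, -0.008, 0], [0, 0, -0.008, 0]],
])

```text
clock: 7.6
eef_pos: [0.4977, 0.2183, 0.2115]
tool_rot: [0.925, -0.38, -0.002, -0.002]
ft_force: [0.1, -0.3, -2.3]
grip_width: 0.034
```

```bash
python3 plan.py 0.4975 0.218 0.255
```

```text
t 7.60 pos [0.4977 0.2183 0.2115] psi -44.7 tilt -1.0000 F [ 0.1 -0.3 -2.3] w 0.0340 j [0.41 0.33 0.11 1.36 0.01 2.76]
total tool d [-0.0002  0.0004 -0.0435] turn 0.28 per row/8 [-0.      0.     -0.0054]
```

Free: 101 mm lifted and only its weight (2.3 N) on the wrist. Raise and carry to the small tray.

Emit:
send_rows([
  [[0, 0, -0.015, 0], [0, 0, -0.015, 0], [0.005, 0.005, -0.013, 0], [0.015, 0.016, 0, 0], [0.025, 0.027, 0, 0], [0.03, 0.032, 0, 0], [0.03, 0.032, 0, 0], [0.03, 0.032, 0, 0]],
])

```text
clock: 8.4
eef_pos: [0.4953, 0.0218, 0.2625]
tool_rot: [0.927, -0.374, 0.002, -0.006]
ft_force: [1.8, 0.5, -1.5]
grip_width: 0.0344
```

```bash
python3 plan.py 0.488 -0.1605 0.255
```

```text
t 8.40 pos [0.4953 0.0218 0.2625] psi -44.0 tilt -0.9999 F [ 1.8  0.5 -1.5] w 0.0344 j [0.04 0.21 0.09 1.44 0.01 2.38]
total tool d [0.1213 0.1363 0.0055] turn 1.03 per row/8 [0.0152 0.017  0.0007]
```

Emit:
send_rows([
  [[0.025, 0.027, 0.001, 0.5], [0.025, 0.027, 0.001, 0.5], [0.02, 0.022, 0.001, 0], [0.016, 0.018, 0, 0], [0.012, 0.013, 0, 0], [0.008, 0.009, 0, 0], [0.004, 0.005, 0, 0], [0, 0, 0, 0]],
])

```text
clock: 9.2
eef_pos: [0.487, -0.1539, 0.2637]
tool_rot: [0.922, -0.387, 0.005, -0.007]
ft_force: [0.0, 0.3, -2.1]
grip_width: 0.0342
```

```bash
python3 plan.py 0.488 -0.1605 0.255; python3 - <<'E'
from meas import *
snap('side','side3');c=snap('scene','scene3');fits('scene3',dict(small=(275,285,312,375,.019,.03,.118,.124)));trays('scene3');trays('side3')
E
```

```text
t 9.20 pos [ 0.487  -0.1539  0.2637] psi -45.5 tilt -0.9999 F [ 0.   0.3 -2.1] w 0.0342 j [-0.31  0.24  0.12  1.45  0.01  2.05]
total tool d [0.0054 0.004  0.0086] turn -0.52 per row/8 [0.0007 0.0005 0.0011]
scene3 small top z 0.1221 bbox ctr [ 0.5784 -0.1536] 444 side [ 0.5772 -0.1531] 793
scene3 [351. 308.] 2937 ((522.7412719726562, -7.168415069580078), (181.5177459716797, 100.77130889892578), 3.137047290802002)
scene3 [281. 349.] 3240 ((546.58544921875, -156.3886260986328), (154.44973754882812, 100.85497283935547), 5.890489101409912)
scene3 [204. 385.] 5229 ((545.7608642578125, -299.9114685058594), (99.01202392578125, 181.38844299316406), 89.26353454589844)
side3 [338. 180.] 1502 ((543.2640991210938, -294.7872314453125), (106.25938415527344, 181.36521911621094), 88.67587280273438)
side3 [316. 211.] 1859 ((532.4088134765625, -154.38467407226562), (181.15818786621094, 109.52543640136719), 6.602869510650635)
side3 [290. 251.] 2143 ((520.4697875976562, -2.9919471740722656), (182.8388671875, 104.70692443847656), 3.6606194972991943)
```

View pics/scene3.png

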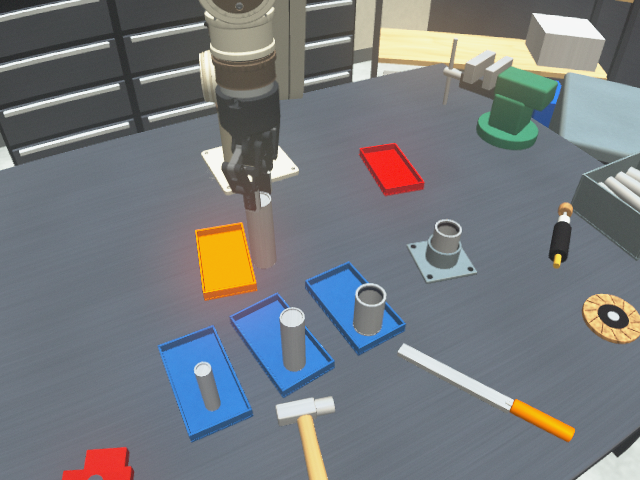

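View pics/side3.png

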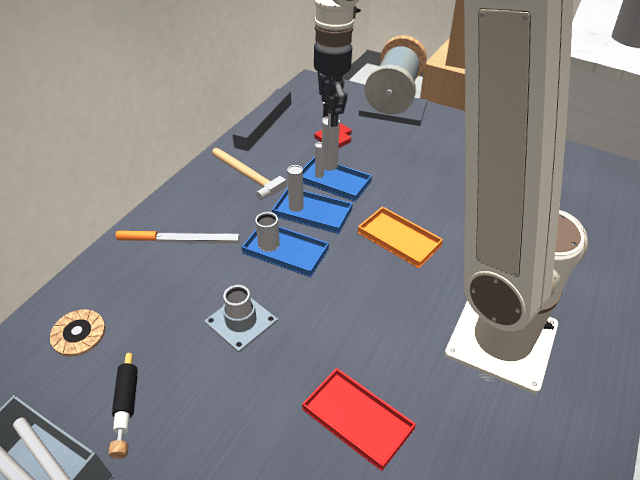

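Sleeve held upright above the small tray; the medium and stub are undisturbed (scene 447,245). The small tray is the middle one, with its 38 mm sample at (292,340). Lowering.

Emit:
send_rows([
  [[0.003, 0.003, 0.01, 0], [0.002, 0.002, 0.02, 0], [0, 0, 0.02, 0], [0, 0, 0.02, 0], [0, 0, 0.02, 0], [0, 0, 0.018, 0], [0, 0, 0.01, 0], [0, 0, 0, 0]],
])

```text
clock: 10.1
eef_pos: [0.4889, -0.1533, 0.1375]
tool_rot: [0.924, -0.381, 0.004, -0.008]
ft_force: [-0.4, 0.0, -2.4]
grip_width: 0.0341
```

```bash
python3 plan.py 0.488 -0.160 0.1045
```

```text
t 10.10 pos [ 0.4889 -0.1533  0.1375] psi -44.8 tilt -0.9999 F [-0.4  0.  -2.4] w 0.0341 j [-0.31  0.31 -0.12  1.14  0.01  2.04]
total tool d [0.0041 0.0059 0.0329] turn 0.19 per row/8 [0.0005 0.0007 0.0041]
```

Emit:
send_rows([
  [[0.003, 0.004, 0, 0], [0.002, 0.003, 0.003, 0], [0, 0, 0.006, 0], [0, 0, 0.006, 0], [0, 0, 0.006, 0], [0, 0, 0.004, 0], [0, 0, 0.002, 0], [0, 0, 0, 0]],
])

```text
clock: 10.9
eef_pos: [0.49, -0.1628, 0.1109]
tool_rot: [0.925, -0.381, 0.007, -0.008]
ft_force: [0.5, 0.2, -3.0]
grip_width: 0.0346
```

```bash
python3 plan.py 0.488 -0.160 0.1045
```

```text
t 10.90 pos [ 0.49   -0.1628  0.1109] psi -44.8 tilt -0.9998 F [ 0.5  0.2 -3. ] w 0.0346 j [-0.33  0.33 -0.16  1.07  0.01  2.02]
total tool d [-0.0034 -0.0005  0.0064] turn 0.22 per row/8 [-0.0004 -0.0001  0.0008]
```

Emit:
send_rows([
  [[-0.002, 0, 0.001, 0], [-0.001, 0, 0.002, 0], [0, 0, 0.001, 0], [0, 0, 0.001, 0], [0, 0, 0.001, 0], [0, 0, 0.001, 0], [0, 0, 0, 0], [0, 0, 0, 0]],
])

```text
clock: 11.7
eef_pos: [0.4884, -0.1604, 0.104]
tool_rot: [0.925, -0.381, 0.008, -0.008]
ft_force: [-0.7, 0.6, -2.4]
grip_width: 0.0338
```

```bash
python3 plan.py 0.488 -0.160 0.1045;python3 -c "
from h import *
c=snap('scene','scene4');cv2.imwrite('pics/s4c.png',cv2.resize(c['image'][190:400,170:450,::-1],(800,600)))"
```

```text
t 11.70 pos [ 0.4884 -0.1604  0.104 ] psi -44.8 tilt -0.9998 F [-0.7  0.6 -2.4] w 0.0338 j [-0.33  0.33 -0.17  1.05  0.01  2.03]
total tool d [-0.0006 -0.     -0.0005] turn 0.23 per row/8 [-0.0001 -0.     -0.0001]
```

View pics/s4c.png

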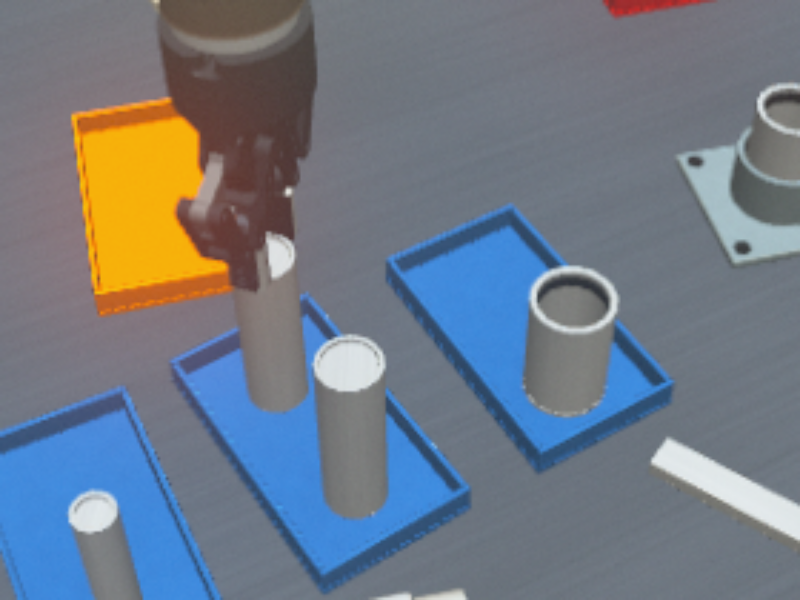

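Sleeve base (crop 275,405) is inside the tray's empty half, just above the floor. Feeling for contact.

Emit:
send_rows([
  [[0, 0, 0.0005, 0], [0, 0, 0.0005, 0], [0, 0, 0.0005, 0], [0, 0, 0.0005, 0], [0, 0, 0.0005, 0], [0, 0, 0.0005, 0], [0, 0, 0, 0], [0, 0, 0, 0]],
])

```text
clock: 12.55
eef_pos: [0.4898, -0.1597, 0.1038]
tool_rot: [0.925, -0.38, 0.009, -0.009]
ft_force: [-1.0, 1.1, 2.2]
grip_width: 0.034
```

Contact (force changed by about 4.6 N). Releasing.

Emit:
send_rows([
  [[0, 0, 0, 0], [0, 0, 0, 0], [0, 0, 0, 0], [0, 0, 0, 0], [0, 0, 0, 0], [0, 0, 0, 0], [0, 0, 0, 0], [0, 0, 0, 0]],
], hand=-1)

```text
clock: 13.35
eef_pos: [0.4902, -0.161, 0.1026]
tool_rot: [0.925, -0.381, 0.01, -0.008]
ft_force: [0.3, -0.3, 0.1]
grip_width: 0.0857
```

Emit:
send_rows([
  [[0, 0, -0.005, 0], [0, 0, -0.01, 0], [0, 0, -0.02, 0], [0, 0, -0.025, 0], [0, 0, -0.03, 0], [0, 0, -0.03, 0], [0, 0, -0.02, 0], [0, 0, 0, 0]],
])

```text
clock: 14.15
eef_pos: [0.4862, -0.1619, 0.2528]
tool_rot: [0.925, -0.381, 0.011, -0.008]
ft_force: [0.5, -0.3, 0.3]
grip_width: 0.0853
```

```bash
python3 plan.py 0.4975 0.218 0.22; python3 - <<'E'
from meas import *
snap('side','side5');snap('scene','scene5')
fits('scene5',dict(new=(245,260,278,335,.019,.035,.118,.124),samp=(275,300,312,375,.019,.03,.118,.124)))
c=pickle.load(open('scene5.pkl','rb'));cv2.imwrite('pics/s5c.png',cv2.resize(c['image'][190:400,170:450,::-1],(800,600)))
E
```

```text
t 14.15 pos [ 0.4862 -0.1619  0.2528] psi -44.8 tilt -0.9996 F [ 0.5 -0.3  0.3] w 0.0853 j [-0.33  0.23  0.09  1.4   0.01  2.02]
total tool d [-0.26   -0.2769  0.0356] turn 0.23 per row/8 [-0.0325 -0.0346  0.0044]
scene5 new top z 0.1220 bbox ctr [ 0.4896 -0.1632] 370 side [ 0.4883 -0.1627] 737
scene5 samp top z 0.1220 bbox ctr [ 0.5784 -0.1536] 446 side [ 0.5771 -0.1531] 839
```

View pics/s5c.png

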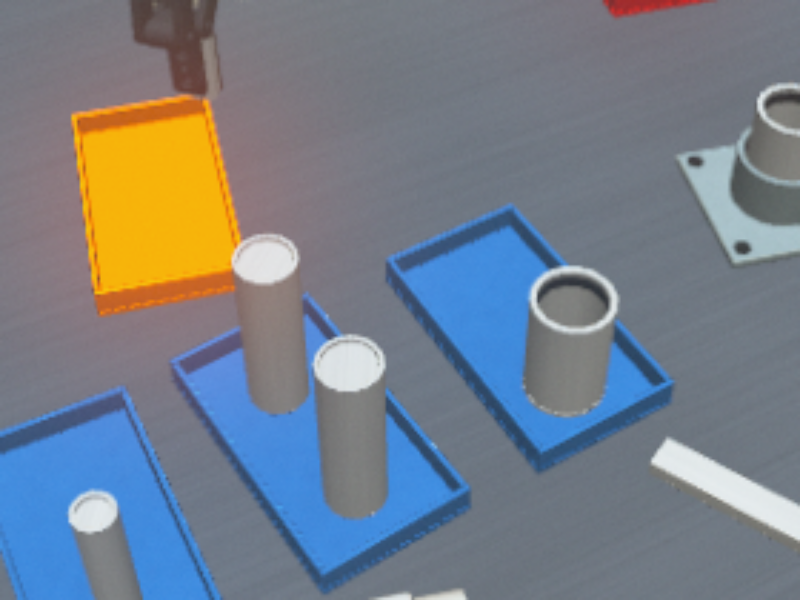

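The small sleeve stands upright at (0.488,-0.163), and the sample hasn't moved. Returning to the stack.

Emit:
send_rows([
  [[-0.015, -0.016, 0, 0], [-0.03, -0.032, 0, 0], [-0.033, -0.035, 0, 0], [-0.033, -0.035, 0, 0], [-0.033, -0.035, 0, 0], [-0.033, -0.035, 0, 0], [-0.033, -0.035, 0, 0], [-0.02, -0.022, 0, 0]],
])

```text
clock: 15.05
eef_pos: [0.489, 0.1812, 0.2385]
tool_rot: [0.922, -0.386, -0.001, -0.002]
ft_force: [1.4, -0.4, -0.5]
grip_width: 0.0853
```

```bash
python3 - <<'E'
from meas import *
fits('scene5',dict(stackM=(405,200,480,285,.026,.052,.082,.088),stackC=(405,200,480,285,.033,.012,.044,.048)))
fits('side5',dict(stackM=(205,270,280,350,.026,.052,.082,.088),stackC=(205,270,280,350,.033,.012,.044,.048)))
E
python3 plan.py 0.497 0.218 0.16
```

```text
scene5 stackM top z 0.0866 bbox ctr [0.4966 0.2144] 198 side [0.4958 0.2146] 513
scene5 stackC top z 0.0479 bbox ctr [0.4983 0.2127] 254 side [0.4945 0.2159] 415
side5 stackM top z 0.0863 bbox ctr [0.4952 0.2207] 172 side [0.4946 0.2201] 415
side5 stackC top z 0.0476 bbox ctr [0.4942 0.223 ] 268 side [0.4966 0.2191] 364
t 15.05 pos [0.489  0.1812 0.2385] psi -45.4 tilt -1.0000 F [ 1.4 -0.4 -0.5] w 0.0853 j [0.35 0.27 0.11 1.4  0.01 2.72]
total tool d [-0.0203 -0.0313  0.0786] turn -0.45 per row/8 [-0.0025 -0.0039  0.0098]
```

Emit:
send_rows([
  [[-0.01, -0.014, 0, -0.4], [-0.006, -0.01, 0.01, 0], [-0.002, -0.004, 0.015, 0], [0, 0, 0.02, 0], [0, 0, 0.02, 0], [0, 0, 0.008, 0], [0, 0, 0, 0], [0, 0, 0, 0]],
])

```text
clock: 15.85
eef_pos: [0.4889, 0.2163, 0.1494]
tool_rot: [0.925, -0.381, -0.009, 0.005]
ft_force: [-0.4, -0.5, 0.0]
grip_width: 0.0855
```

```bash
python3 - <<'E'
from meas import *
c=snap('wrist','wrist6')
W=cloud(c);W[c['range_z']<=0]=np.nan
P=W[150:480,200:450].reshape(-1,3);P=P[np.hypot(P[:,0]-.497,P[:,1]-.218)<.05]
q=P[abs(P[:,2]-.088)<.004]; print(len(q),q.mean(0),((np.nanpercentile(q,1,axis=0)+np.nanpercentile(q,99,axis=0))/2))
E
python3 plan.py 0.497 0.218 0.064
```

```text
1924 [0.49742365 0.21737261 0.0872795 ] [0.49752254 0.2176182  0.08682582]
t 15.90 pos [0.489  0.2164 0.1496] psi -44.7 tilt -0.9998 F [-0.  -0.4  0.1] w 0.0855 j [ 0.41  0.36 -0.    1.22  0.    2.77]
total tool d [ 0.0055 -0.0082  0.0854] turn 0.26 per row/8 [ 0.0007 -0.001   0.0107]
```

View pics/wrist6.png

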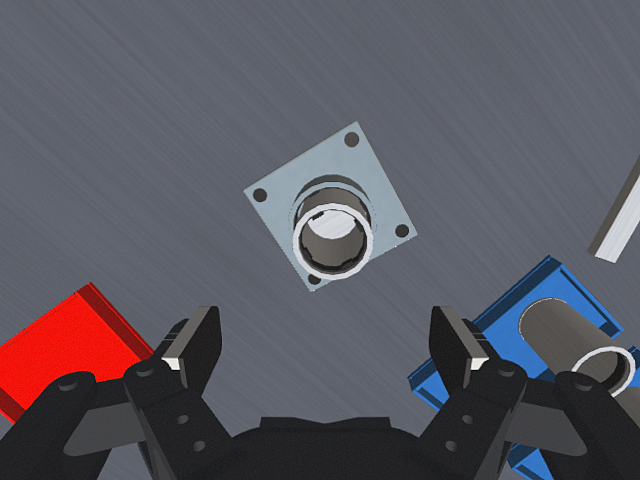

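Wrist view: medium's empty rim at (333,240), between the jaws; both measurements put it at (0.497,0.218). Correct sideways, then descend.

Emit:
send_rows([
  [[0.003, -0.004, 0, 0], [0.002, -0.003, 0.005, 0], [0, 0, 0.01, 0], [0, 0, 0.01, 0], [0, 0, 0.01, 0], [0, 0, 0.008, 0], [0, 0, 0.004, 0], [0, 0, 0, 0]],
])

```text
clock: 16.7
eef_pos: [0.4989, 0.218, 0.1003]
tool_rot: [0.925, -0.381, -0.007, 0.004]
ft_force: [-0.3, 0.7, -0.8]
grip_width: 0.0854
```

```bash
python3 plan.py 0.4972 0.218 0.065
```

```text
t 16.70 pos [0.4989 0.218  0.1003] psi -44.8 tilt -0.9999 F [-0.3  0.7 -0.8] w 0.0854 j [ 0.41  0.42 -0.06  1.11  0.    2.76]
total tool d [-0.0009  0.0008  0.0353] turn 0.21 per row/8 [-0.0001  0.0001  0.0044]
```

Emit:
send_rows([
  [[-0.001, 0.001, 0.004, 0], [0, 0, 0.006, 0], [0, 0, 0.006, 0], [0, 0, 0.006, 0], [0, 0, 0.005, 0], [0, 0, 0.003, 0], [0, 0, 0.001, 0], [0, 0, 0, 0]],
])

```text
clock: 17.5
eef_pos: [0.4972, 0.2182, 0.0671]
tool_rot: [0.925, -0.381, -0.007, 0.003]
ft_force: [0.1, -0.7, 0.4]
grip_width: 0.0855
```

```bash
python3 plan.py 0.4972 0.218 0.066; python3 -c "
from h import *
a=snap('side','side7')['image'][230:365,160:295];b=snap('scene','scene7')['image'][160:295,370:505]
cv2.imwrite('pics/c7.png',np.hstack([cv2.resize(x,(400,400)) for x in (a,b)])[:,:,::-1])"
```

```text
t 17.50 pos [0.4972 0.2182 0.0671] psi -44.8 tilt -0.9999 F [ 0.1 -0.7  0.4] w 0.0855 j [ 0.41  0.44 -0.11  1.03  0.    2.76]
total tool d [0.0001 0.0001 0.0011] turn 0.22 per row/8 [0.     0.     0.0001]
```

View pics/c7.png

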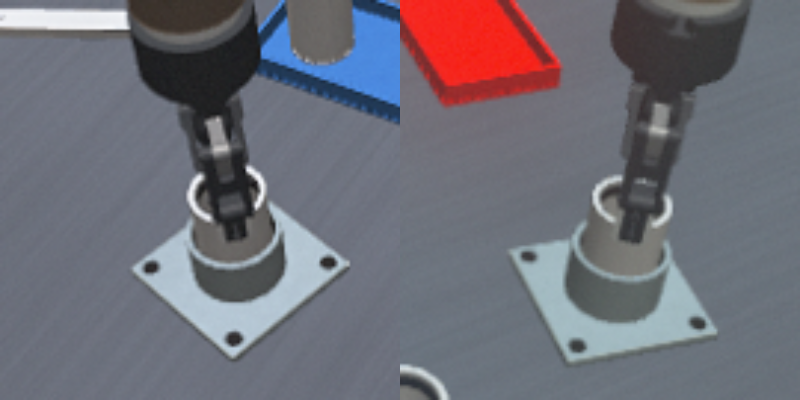

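The fingertips (crop 235,238 and 632,238) sit beside the medium sleeve, above the collar rim. Closing.

Emit:
send_rows([
  [[0, 0, 0, 0], [0, 0, 0, 0], [0, 0, 0, 0], [0, 0, 0, 0], [0, 0, 0, 0], [0, 0, 0, 0], [0, 0, 0, 0], [0, 0, 0, 0]],
], hand=1)

```text
clock: 18.4
eef_pos: [0.5084, 0.213, 0.0754]
tool_rot: [0.924, -0.383, 0.007, 0.003]
ft_force: [0.4, -0.3, -2.7]
grip_width: 0.002
```

Emit:
send_rows([
  [[0, 0, 0, 0], [0, 0, -0.002, 0], [0, 0, -0.003, 0], [0, 0, -0.003, 0], [0, 0, -0.003, 0], [0, 0, -0.003, 0], [0, 0, -0.003, 0], [0, 0, -0.003, 0]],
])

```text
clock: 19.2
eef_pos: [0.5028, 0.2131, 0.0897]
tool_rot: [0.924, -0.383, 0.001, 0.007]
ft_force: [0.4, 0.0, -10.0]
grip_width: 0.0019
```

```bash
python3 plan.py 0.4972 0.218 0.17; python3 -c "
from h import *
a=snap('side','side8')['image'][230:365,160:295];b=snap('scene','scene8')['image'][160:295,370:505]
cv2.imwrite('pics/c8.png',np.hstack([cv2.resize(x,(400,400)) for x in (a,b)])[:,:,::-1])"
```

```text
t 19.20 pos [0.5028 0.2131 0.0897] psi -45.0 tilt -0.9999 F [  0.4   0.  -10. ] w 0.0019 j [ 0.41  0.42 -0.08  1.08 -0.01  2.76]
total tool d [-0.0068  0.0014 -0.0803] turn 0.02 per row/8 [-0.0008  0.0002 -0.01  ]
```

View pics/c8.png

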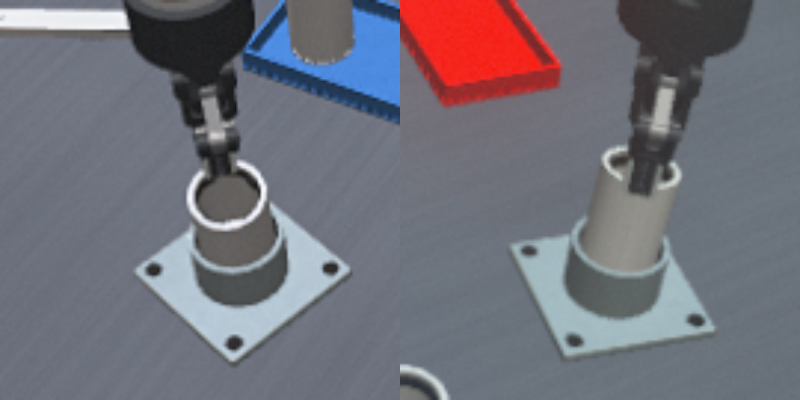

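Unexpected: grip width is 2 mm, so the jaws may hold only the wall. Looking closer before moving.

```bash
python3 -c "
from h import *
c=snap('wrist','wrist9')
for n,b in(('side8',(230,340,180,290)),('scene8',(160,280,390,510))):
    i=cv2.imread('pics/%s.png'%n);cv2.imwrite('pics/%sz.png'%n,cv2.resize(i[b[0]:b[1],b[2]:b[3]],(600,600),interpolation=2))
"
```

```text
(no output)
```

View pics/wrist9.png

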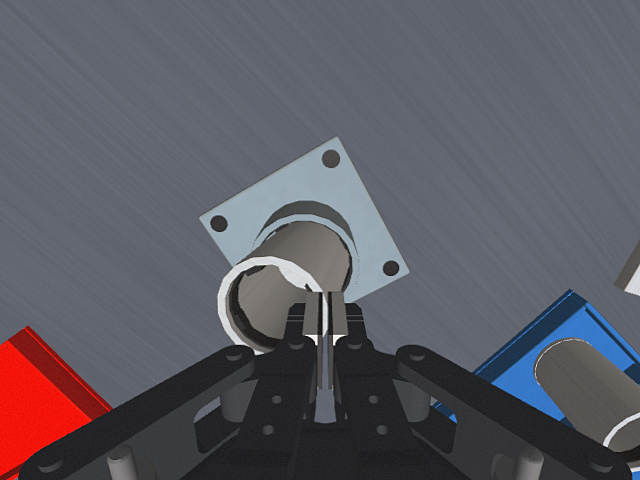

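View pics/side8z.png

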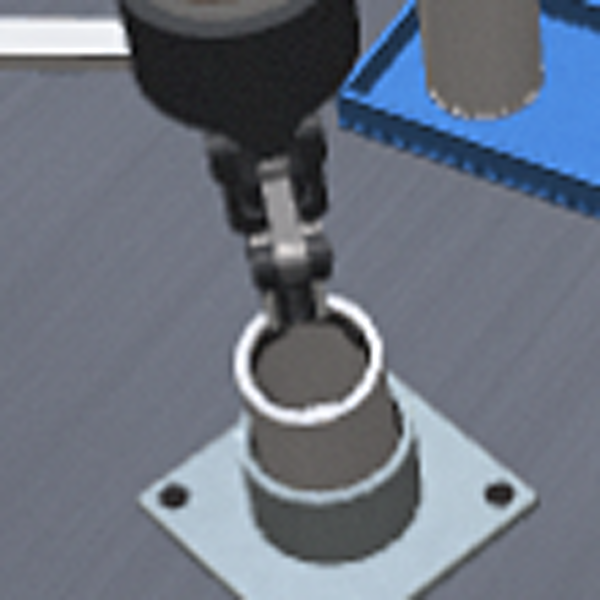

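View pics/scene8z.png

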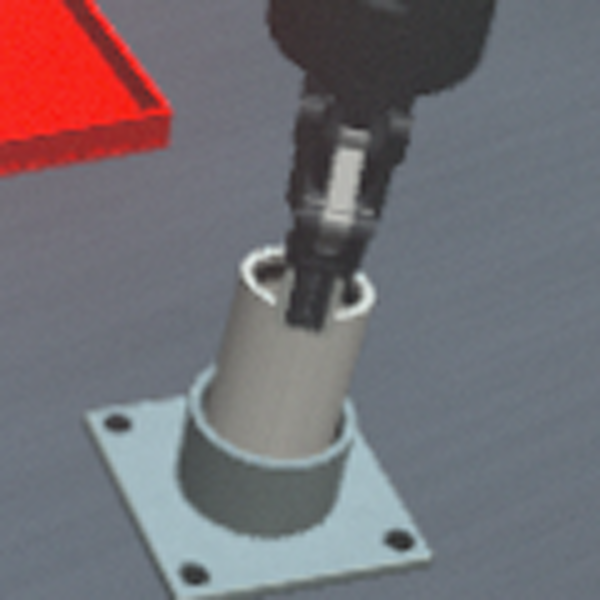

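The left jaw rode over the rim, so the hand holds only the sleeve's +x/−y wall and the sleeve leans. The open fingertips may have been higher than I assumed. I'll check that from depth.

```bash
python3 - <<'E'
from meas import *
for t,box in (('side7',(225,282,247,315)),('scene7',(570-0-0-0-0-0,0,0,0))):
    pass
def show(t,cx,r0,r1):
    c=pickle.load(open(t+'.pkl','rb'));W=cloud(c);W[c['range_z']<=0]=np.nan
    for v in range(r0,r1,2): print(t,v,W[v,cx].round(3), c['image'][v,cx])
show('side7',239,290,318)
show('scene7',583-0 if 0 else 448,218,250)
E
```

```text
side7 290 [0.445 0.266 0.177] [36 38 41]
side7 292 [0.445 0.266 0.173] [33 32 37]
side7 294 [0.446 0.267 0.168] [38 40 42]
side7 296 [0.454 0.259 0.149] [74 76 79]
side7 298 [0.45  0.264 0.15 ] [74 74 80]
side7 300 [0.448 0.267 0.15 ] [93 92 97]
side7 302 [0.445 0.271 0.15 ] [49 51 54]
side7 304 [0.445 0.272 0.145] [30 30 32]
side7 306 [0.459 0.258 0.115] [55 55 60]
side7 308 [0.46  0.258 0.109] [54 56 58]
side7 310 [0.46  0.258 0.103] [52 52 55]
side7 312 [0.479 0.238 0.062] [108 107 102]
side7 314 [0.48  0.238 0.056] [105 101 100]
side7 316 [0.481 0.238 0.049] [106 103 101]
scene7 218 [0.542 0.16  0.169] [57 56 59]
scene7 220 [0.544 0.16  0.166] [61 60 64]
scene7 222 [0.532 0.173 0.148] [69 70 77]
scene7 224 [0.537 0.169 0.148] [78 79 83]
scene7 226 [0.543 0.164 0.15 ] [93 94 96]
scene7 228 [0.546 0.162 0.149] [73 74 77]
scene7 230 [0.547 0.162 0.145] [52 51 54]
scene7 232 [0.534 0.177 0.124] [61 63 65]
scene7 234 [0.54  0.172 0.125] [57 57 59]
scene7 236 [0.536 0.178 0.115] [63 63 69]
scene7 238 [0.536 0.178 0.11 ] [68 68 73]
scene7 240 [0.537 0.179 0.106] [57 60 62]
scene7 242 [0.516 0.203 0.072] [99 99 99]
scene7 244 [0.517 0.203 0.069] [124 124 118]
scene7 246 [0.518 0.203 0.064] [124 125 120]
scene7 248 [0.518 0.205 0.058] [124 125 120]
```

```bash
python3 - <<'E'
from meas import *
o=bot.get_obs();print(o['eef_pos'],o['ft_force'])
for t,(a,b,d,e) in (('side8',(205,255,290,350)),('scene8',(400,195,485,285)),('wrist9',(190,130,420,360))):
    c=pickle.load(open(t+'.pkl','rb'));W=cloud(c);W[c['range_z']<=0]=np.nan
    im=c['image'].astype(int); P=W[b:e,a:d].reshape(-1,3);I=im[b:e,a:d].reshape(-1,3)
    # bright rim
    g=(I.min(1)>185)&(P[:,2]>.06)
    q=P[g]; print(t,len(q),np.nanpercentile(q,[2,50,98],axis=0).round(3).tolist())
    # plane fit of rim
    if len(q)>20:
        m=np.median(q,0);u,s,v=np.linalg.svd(q-q.mean(0));print('normal',v[2].round(3),q.mean(0).round(3))
    # flange
    f=P[(P[:,2]<.02)&(P[:,2]>.004)]
    print('flange z',np.nanmedian(f[:,2]),cv2.minAreaRect((f[:,:2]*1000).astype(np.float32)))
E
python3 - <<'E'
import sys;sys.path.insert(0,'.')
E
```

```text
[0.50323196 0.21317565 0.09029693] [ 0.47634947 -0.41503541 -6.32687421]
side8 114 [[0.46, 0.207, 0.097], [0.479, 0.24, 0.103], [0.51, 0.259, 0.199]]
normal [-0.672  0.653 -0.348] [0.481 0.237 0.109]
flange z 0.007711054883385915 ((515.5634155273438, 165.454833984375), (177.679443359375, 263.0981140136719), 29.481250762939453)
scene8 37 [[0.462, 0.194, 0.084], [0.489, 0.228, 0.105], [0.52, 0.25, 0.135]]
normal [ 0.442 -0.522 -0.73 ] [0.487 0.225 0.106]
flange z 0.00855162802937548 ((492.78594970703125, 218.28823852539062), (160.10720825195312, 112.88321685791016), 73.60845947265625)
wrist9 1603 [[0.463, 0.21, 0.1], [0.499, 0.241, 0.104], [0.513, 0.253, 0.143]]
normal [-0.156  0.416  0.896] [0.493 0.238 0.107]
flange z 0.008179150558687065 ((493.9293518066406, 219.58468627929688), (110.07904052734375, 109.69634246826172), 74.49042510986328)
```

```bash
python3 - <<'E'
from meas import *
o=bot.get_obs()
def tool(c_t,eef,q,box):
    c=pickle.load(open(c_t+'.pkl','rb'));W=cloud(c);W[c['range_z']<=0]=np.nan
    a,b,d,e=box
    P=W[b:e,a:d].reshape(-1,3);I=c['image'][b:e,a:d].reshape(-1,3)
    R=Ro.from_quat(q).as_matrix(); T=(P-np.array(eef))@R
    k=(I.max(1)<95)&(abs(T[:,1])<.016)&(abs(T[:,0])<.065)&(T[:,2]>-.06)&(T[:,2]<.03)&(P[:,2]>.052)
    T=T[k]
    print(c_t,len(T))
    for s in(-1,1):
        t=T[T[:,0]*s>0]
        if len(t): 
            i=np.argsort(-t[:,2])[:8]; print(s,t[i].round(3).tolist())
tool('side7',[.4972,.2182,.0671],[.925,-.381,-.007,.003],(200,230,290,330))
tool('scene7',[.4972,.2182,.0671],[.925,-.381,-.007,.003],(400,160,500,270))
tool('scene1',[.4984,.219,.1078],[.925,-.38,-.001,-.003],(400,140,500,230))
tool('side1',[.4977,.2185,.1108],[.925,-.38,-.001,-.004],(190,220,290,300))
tool('side8',[.5028,.2131,.0897],[.924,-.383,.001,.007],(190,220,290,300))
tool('scene8',[.5028,.2131,.0897],[.924,-.383,.001,.007],(400,160,500,230))
tool('wrist9',[.5028,.2131,.0897],[.924,-.383,.001,.007],(190,220,450,400))
tool('wrist6',[.489,.2164,.1496],[.925,-.381,-.009,.005],(100,220,550,400))
E
```

```text
side7 67
-1 [[-0.024, 0.001, 0.005], [-0.024, -0.003, 0.004], [-0.024, 0.003, 0.003], [-0.026, -0.001, 0.003], [-0.028, 0.003, 0.002], [-0.027, -0.005, 0.0], [-0.028, 0.005, -0.001], [-0.02, -0.016, -0.014]]
1 [[0.014, -0.013, 0.014], [0.013, -0.015, 0.009], [0.013, -0.015, -0.003], [0.014, -0.015, -0.006], [0.014, -0.013, -0.008], [0.013, -0.015, -0.01], [0.013, -0.014, -0.013], [0.015, -0.016, -0.014]]
scene7 85
-1 [[-0.018, 0.013, -0.007], [-0.016, 0.015, -0.011], [-0.014, 0.013, -0.013], [-0.018, 0.014, -0.014], [-0.015, 0.014, -0.014], [-0.017, 0.016, -0.015], [-0.012, 0.015, -0.016], [-0.043, 0.011, -0.059]]
1 [[0.046, -0.006, -0.03], [0.051, 0.001, -0.032], [0.051, 0.003, -0.032], [0.055, -0.0, -0.036], [0.054, -0.002, -0.036], [0.056, 0.007, -0.037], [0.056, -0.004, -0.038], [0.056, 0.006, -0.038]]
scene1 88
1 [[0.005, -0.014, 0.014], [0.055, 0.004, -0.035], [0.055, 0.008, -0.036], [0.057, 0.006, -0.037], [0.055, -0.004, -0.037], [0.057, 0.001, -0.038], [0.058, 0.003, -0.038], [0.052, 0.009, -0.039]]
side1 66
-1 [[-0.016, 0.014, 0.023], [-0.012, 0.015, -0.003], [-0.013, 0.016
[... 910 characters left out ...]
0.004, -0.001], [-0.04, 0.006, -0.001], [-0.04, -0.006, -0.001], [-0.041, 0.001, -0.001]]
1 [[0.004, -0.007, -0.009], [0.003, -0.007, -0.01], [0.003, -0.008, -0.012], [0.002, -0.006, -0.018], [0.002, -0.007, -0.018], [0.002, -0.007, -0.019], [0.004, -0.011, -0.02], [0.004, -0.011, -0.02]]
wrist6 4602
-1 [[-0.042, 0.001, -0.028], [-0.042, 0.0, -0.028], [-0.042, 0.004, -0.028], [-0.042, -0.004, -0.028], [-0.042, 0.001, -0.028], [-0.041, -0.005, -0.028], [-0.041, -0.001, -0.028], [-0.042, 0.005, -0.028]]
1 [[0.044, 0.0, -0.027], [0.044, 0.004, -0.028], [0.044, -0.002, -0.028], [0.044, 0.0, -0.028], [0.044, 0.006, -0.028], [0.044, -0.005, -0.028], [0.044, -0.004, -0.028], [0.044, 0.001, -0.028]]
```

The open fingertips are really about 28 mm behind the reported TCP (about 12 mm behind at 38 mm closure), roughly 20 mm off from the text. So the medium was barely overlapped. I'll check whether the stub moved and how the sleeve leans.

```bash
python3 - <<'E'
from meas import *
for t,(a,b,d,e) in (('wrist1',(225,70,390,230)),('wrist6',(235,110,425,300)),('wrist9',(190,130,420,310))):
    c=pickle.load(open(t+'.pkl','rb'));W=cloud(c);W[c['range_z']<=0]=np.nan
    P=W[b:e,a:d].reshape(-1,3);f=P[(P[:,2]<.013)&(P[:,2]>.005)]
    r=np.hypot(f[:,0]-.497,f[:,1]-.218);f=f[r<.082]
    print(t,cv2.minAreaRect((f[:,:2]*1000).astype(np.float32)),np.percentile(f[:,2],[5,95]))
c=pickle.load(open('wrist9.pkl','rb'));W=cloud(c);W[c['range_z']<=0]=np.nan
for u,v in((222,285),(240,268),(268,260),(300,268),(318,285),(230,325),(255,350)): 
    print(u,v,W[v,u].round(4),c['image'][v,u])
E
```

```text
wrist1 ((497.14215087890625, 217.59283447265625), (110.17034912109375, 110.31523895263672), 76.0536117553711) [0.00681464 0.00956282]
wrist6 ((497.41412353515625, 217.47198486328125), (110.33738708496094, 109.93124389648438), 75.84903717041016) [0.00695592 0.01121508]
wrist9 ((493.9300231933594, 219.583984375), (110.07840728759766, 109.69625091552734), 74.49159240722656) [0.00696097 0.00931988]
222 285 [0.479  0.2522 0.1004] [216 221 220]
240 268 [0.4915 0.252  0.1017] [212 215 216]
268 260 [0.5042 0.2464 0.1051] [208 211 214]
300 268 [0.5118 0.2349 0.1072] [214 220 228]
318 285 [0.5119 0.2244 0.1083] [186 185 188]
230 325 [0.467  0.2369 0.1021] [159 154 149]
255 350 [0.4665 0.2206 0.1044] [192 191 193]
```

The stub was dragged about 4 mm and the sleeve leans about 9°, raised about 15 mm. I'll bring the held wall back along +x tool while lowering. That straightens the sleeve and draws the stub back the same way.

Emit:
send_rows([
  [[0.002, 0, 0, 0], [0.002, 0, 0.001, 0], [0.002, 0, 0.002, 0], [0.002, 0, 0.002, 0], [0.002, 0, 0.002, 0], [0.001, 0, 0.002, 0], [0.001, 0, 0.001, 0], [0, 0, 0, 0]],
])

```text
clock: 20.15
eef_pos: [0.5136, 0.2057, 0.0845]
tool_rot: [0.924, -0.382, 0.003, 0.003]
ft_force: [-2.3, -0.4, 0.2]
grip_width: 0.0019
```

```bash
cat > st.py <<'E'
from meas import *
import sys
def stub(tag):
    c=snap('wrist',tag);W=cloud(c);W[c['range_z']<=0]=np.nan
    P=W.reshape(-1,3);P=P[np.hypot(P[:,0]-.497,P[:,1]-.218)<.085]
    f=P[(P[:,2]<.013)&(P[:,2]>.005)]
    print('stub',cv2.minAreaRect((f[:,:2]*1000).astype(np.float32)))
    return c
stub(sys.argv[1])
E
python3 st.py wrist10; python3 plan.py 0.514 0.201 0.078
```

```text
stub ((493.89599609375, 219.45993041992188), (110.15143585205078, 109.89067840576172), 74.6290283203125)
t 20.20 pos [0.5136 0.2057 0.0844] psi -44.9 tilt -1.0000 F [-1.2  1.1 -1.1] w 0.0023 j [ 0.39  0.43 -0.07  1.06 -0.01  2.74]
total tool d [0.0035 0.003  0.0065] turn 0.05 per row/8 [0.0004 0.0004 0.0008]
```

View pics/wrist10.png

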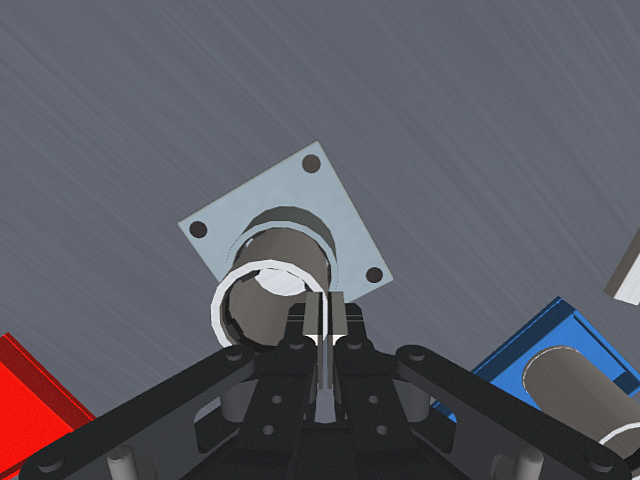

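The sleeve is nearly straight, with little force. Lowering further and nudging +x.

Emit:
send_rows([
  [[0.001, 0, 0.002, 0], [0.001, 0, 0.002, 0], [0.001, 0.001, 0.002, 0], [0.001, 0, 0.002, 0], [0.001, 0, 0.002, 0], [0.001, 0, 0.001, 0], [0, 0, 0, 0], [0, 0, 0, 0]],
])

```text
clock: 21.0
eef_pos: [0.5167, 0.2022, 0.0732]
tool_rot: [0.924, -0.382, 0.002, 0.002]
ft_force: [-3.7, 2.4, 1.6]
grip_width: 0.0021
```

```bash
python3 st.py wrist11; python3 plan.py 0.514 0.201 0.074
```

```text
stub ((493.7772521972656, 219.47869873046875), (110.36225891113281, 109.93501281738281), 74.4530029296875)
t 21.05 pos [0.5167 0.2022 0.0732] psi -44.9 tilt -1.0000 F [-2.5  2.8  1.7] w 0.0019 j [ 0.38  0.45 -0.09  1.04 -0.    2.73]
total tool d [-0.0011  0.0028 -0.0008] turn 0.14 per row/8 [-0.0001  0.0003 -0.0001]
```

Emit:
send_rows([
  [[0.0015, 0, 0.001, 0], [0.0015, 0, 0.001, 0], [0.0015, 0, 0.001, 0], [0.0015, 0, 0, 0], [0, 0, 0, 0], [0, 0, 0, 0], [0, 0, 0, 0], [0, 0, 0, 0]],
])

```text
clock: 21.85
eef_pos: [0.5191, 0.1995, 0.0698]
tool_rot: [0.925, -0.381, -0.001, 0.001]
ft_force: [-3.2, 3.4, 3.1]
grip_width: 0.0022
```

```bash
python3 st.py wrist12; python3 plan.py 0.514 0.201 0.074
```

```text
stub ((493.7792663574219, 219.60003662109375), (110.04598236083984, 110.03189849853516), 74.4612045288086)
t 21.90 pos [0.5191 0.1995 0.0698] psi -44.8 tilt -1.0000 F [-2.8  2.1  2.7] w 0.0020 j [ 0.37  0.46 -0.08  1.03  0.    2.72]
total tool d [-0.0047  0.0026 -0.0042] turn 0.23 per row/8 [-0.0006  0.0003 -0.0005]
```

View pics/wrist12.png

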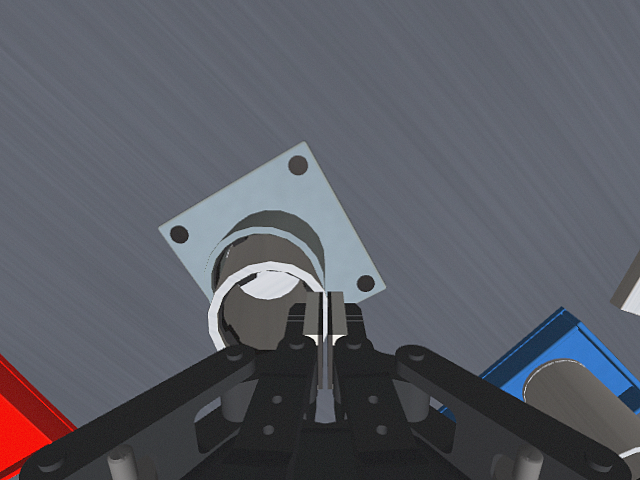

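The stub stays at 4 mm off and the sleeve is nearly seated. I'll relax the side load, open slightly, and lift clear.

Emit:
send_rows([
  [[-0.002, 0, 0, 0], [-0.002, 0, 0, 0], [-0.001, 0, 0, 0], [0, 0, 0, 0], [0, 0, 0, 0], [0, 0, 0, 0], [0, 0, 0, 0], [0, 0, 0, 0]],
])

```text
clock: 22.7
eef_pos: [0.5166, 0.2018, 0.0699]
tool_rot: [0.924, -0.381, 0.001, 0.002]
ft_force: [-2.0, 1.8, 1.6]
grip_width: 0.0018
```

Emit:
send_rows([
  [[0, 0, 0, 0], [0, 0, 0, 0], [0, 0, 0, 0], [0, 0, 0, 0], [0, 0, -0.005, 0], [0, 0, -0.01, 0], [0, 0, -0.02, 0], [0, 0, -0.02, 0]],
], hand=0.7)

```text
clock: 23.5
eef_pos: [0.5172, 0.1998, 0.1252]
tool_rot: [0.924, -0.382, 0.002, 0.004]
ft_force: [0.4, 0.4, -0.2]
grip_width: 0.0131
```

Emit:
send_rows([
  [[-0.008, 0, -0.015, 0], [-0.008, 0, -0.01, 0], [-0.006, 0, 0, 0], [0, 0, 0, 0], [0, 0, 0, 0], [0, 0, 0, 0], [0, 0, 0, 0], [0, 0, 0, 0]],
], hand=-1)

```text
clock: 24.3
eef_pos: [0.5036, 0.2161, 0.1548]
tool_rot: [0.924, -0.383, 0.005, 0.002]
ft_force: [-0.1, -0.1, 0.4]
grip_width: 0.0852
```

```bash
python3 st.py wrist13; python3 plan.py 0.494 0.2195 0.15; python3 - <<'E'
from meas import *
c=pickle.load(open('wrist13.pkl','rb'));W=cloud(c);W[c['range_z']<=0]=np.nan
P=W.reshape(-1,3);I=c['image'].reshape(-1,3)
q=P[(np.hypot(P[:,0]-.494,P[:,1]-.2195)<.045)&(P[:,2]>.08)&(P[:,2]<.115)&(I.min(1)>175)]
A=np.c_[q[:,:2]-q[:,:2].mean(0),np.ones(len(q))];print('plane',np.linalg.lstsq(A,q[:,2],rcond=None)[0],cv2.minEnclosingCircle((q[:,:2]*1000).astype(np.float32)),len(q))
E
```

```text
stub ((493.6658020019531, 219.73854064941406), (110.10916137695312, 110.17881774902344), 74.47337341308594)
t 24.35 pos [0.5036 0.216  0.1547] psi -45.0 tilt -0.9999 F [ 0.5 -0.1  0. ] w 0.0858 j [ 0.41  0.37  0.01  1.22 -0.01  2.77]
total tool d [-0.0093  0.0043  0.0046] turn -0.0 per row/8 [-0.0012  0.0005  0.0006]
plane [-0.12130273  0.01586541  0.09056516] ((499.86431884765625, 218.34413146972656), 25.655288696289062) 1172
```

View pics/wrist13.png

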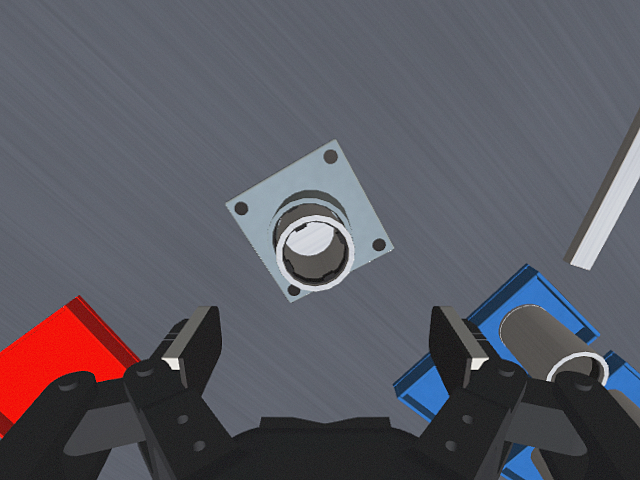

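The sleeve is nearly seated, leaning about 7° in +x (rim centre 0.500,0.218; stub 0.494,0.2197). I'll turn the jaws to close along x, the lean direction, so the pads straighten it, and go about 27 mm deeper than last time.

Emit:
send_rows([
  [[0, 0, 0, -7.5], [0, 0, 0, -7.5], [0, 0, 0, -7.5], [0, 0, 0, -7.5], [0, 0, 0, -7.5], [0, 0, 0, -7.5], [0, 0, 0, 0], [0, 0, 0, 0]],
])

```text
clock: 25.15
eef_pos: [0.5033, 0.2146, 0.1522]
tool_rot: [1.0, 0.013, 0.002, 0.005]
ft_force: [-0.3, -0.5, -0.5]
grip_width: 0.0851
```

```bash
python3 plan.py 0.4975 0.219 0.110 0
```

```text
t 25.15 pos [0.5033 0.2146 0.1522] psi 1.5 tilt -0.9999 F [-0.3 -0.5 -0.5] w 0.0851 j [ 0.41  0.37  0.01  1.22 -0.01  1.95]
total tool d [-0.0058 -0.005   0.0421] turn 1.53 per row/8 [-0.0007 -0.0006  0.0053]
```

Emit:
send_rows([
  [[-0.003, -0.003, 0, 0], [-0.002, -0.002, 0.006, 0], [0, 0, 0.01, 0], [0, 0, 0.01, 0], [0, 0, 0.008, 0], [0, 0, 0.004, 0], [0, 0, 0, 0], [0, 0, 0, 0]],
])

```text
clock: 25.95
eef_pos: [0.4966, 0.219, 0.109]
tool_rot: [1.0, 0.011, 0.0, 0.006]
ft_force: [0.2, 1.3, 1.1]
grip_width: 0.0853
```

```bash
python3 plan.py 0.4975 0.219 0.040 0
```

```text
t 25.95 pos [0.4966 0.219  0.109 ] psi 1.2 tilt -0.9999 F [0.2 1.3 1.1] w 0.0853 j [ 0.42  0.4  -0.06  1.11 -0.01  1.97]
total tool d [ 0.0009 -0.0008  0.069 ] turn 1.23 per row/8 [ 0.0001 -0.0001  0.0086]
```

Emit:
send_rows([
  [[0, 0, 0.006, 0], [0, 0, 0.01, 0], [0, 0, 0.012, 0], [0, 0, 0.012, 0], [0, 0, 0.01, 0], [0, 0, 0.006, 0], [0, 0, 0.002, 0], [0, 0, 0, 0]],
])

```text
clock: 26.75
eef_pos: [0.4968, 0.2181, 0.0458]
tool_rot: [1.0, 0.011, 0.0, 0.006]
ft_force: [0.1, 0.1, 0.3]
grip_width: 0.0856
```

```bash
python3 plan.py 0.4975 0.219 0.042 0; python3 -c "
from h import *
a=snap('side','side14')['image'][230:365,160:295];b=snap('scene','scene14')['image'][160:295,370:505]
cv2.imwrite('pics/c14.png',np.hstack([cv2.resize(x,(400,400)) for x in (a,b)])[:,:,::-1])"
```

```text
t 26.75 pos [0.4968 0.2181 0.0458] psi 1.2 tilt -0.9999 F [0.1 0.1 0.3] w 0.0856 j [ 0.42  0.46 -0.15  0.97 -0.01  1.97]
total tool d [ 0.0007 -0.0009  0.0038] turn 1.21 per row/8 [ 0.0001 -0.0001  0.0005]
```

View pics/c14.png

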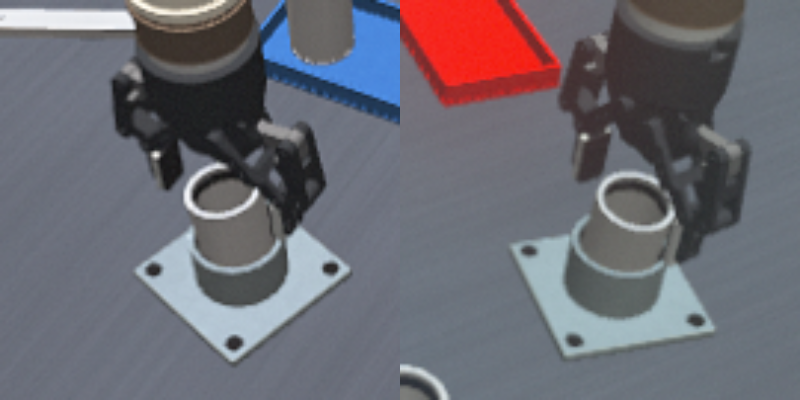

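The jaws now straddle the sleeve well below its rim (tips at crop 288,232 and 683,255), above the collar. Closing.

Emit:
send_rows([
  [[0, 0, 0.002, 0], [0, 0, 0.001, 0], [0, 0, 0, 0], [0, 0, 0, 0], [0, 0, 0, 0], [0, 0, 0, 0], [0, 0, 0, 0], [0, 0, 0, 0]],
], hand=1)

```text
clock: 27.65
eef_pos: [0.4971, 0.2189, 0.0452]
tool_rot: [1.0, 0.011, 0.001, 0.005]
ft_force: [-1.7, 0.5, 0.3]
grip_width: 0.0531
```

```bash
python3 st.py wrist15; python3 plan.py 0.4975 0.219 0.042 0; python3 -c "
from h import *
a=snap('side','side15')['image'][230:365,160:295];b=snap('scene','scene15')['image'][160:295,370:505]
cv2.imwrite('pics/c15.png',np.hstack([cv2.resize(x,(400,400)) for x in (a,b)])[:,:,::-1])"
```

```text
stub ((493.6385498046875, 219.43902587890625), (110.2091293334961, 110.141357421875), 74.59234619140625)
t 27.70 pos [0.4971 0.2189 0.0452] psi 1.2 tilt -0.9999 F [-0.9 -0.2 -0. ] w 0.0534 j [ 0.42  0.46 -0.15  0.96 -0.01  1.97]
total tool d [ 0.0003 -0.0001  0.0032] turn 1.24 per row/8 [ 0.     -0.      0.0004]
```

View pics/c15.png

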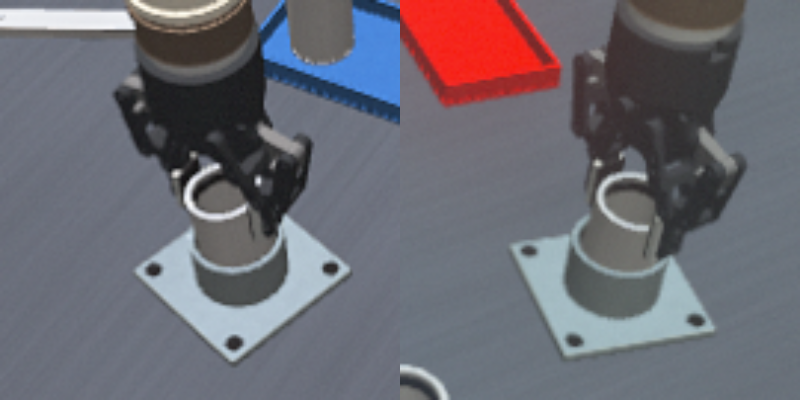

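Proper hold now: 53 mm opening, pads on both outer walls. Shift 3 mm −x over the collar axis and pull slowly.

Emit:
send_rows([
  [[-0.001, 0, 0, 0], [-0.001, 0, -0.001, 0], [-0.001, 0, -0.003, 0], [0, 0, -0.003, 0], [0, 0, -0.004, 0], [0, 0, -0.004, 0], [0, 0, -0.004, 0], [0, 0, -0.004, 0]],
])

```text
clock: 28.6
eef_pos: [0.4942, 0.218, 0.0658]
tool_rot: [1.0, 0.01, 0.001, 0.006]
ft_force: [2.9, 0.0, -9.0]
grip_width: 0.0531
```

```bash
python3 st.py wrist16; python3 plan.py 0.494 0.219 0.12 0; python3 -c "
from h import *
a=snap('side','side16')['image'][230:365,160:295];b=snap('scene','scene16')['image'][160:295,370:505]
cv2.imwrite('pics/c16.png',np.hstack([cv2.resize(x,(400,400)) for x in (a,b)])[:,:,::-1])"
```

```text
stub ((490.511474609375, 218.91461181640625), (109.75435638427734, 109.98005676269531), 74.03601837158203)
t 28.65 pos [0.4944 0.2182 0.0665] psi 1.2 tilt -0.9999 F [ 1.6 -1.3 -7. ] w 0.0532 j [ 0.42  0.43 -0.13  1.01 -0.01  1.97]
total tool d [-0.0003 -0.0001 -0.0535] turn 1.2 per row/8 [-0.     -0.     -0.0067]
```

View pics/c16.png

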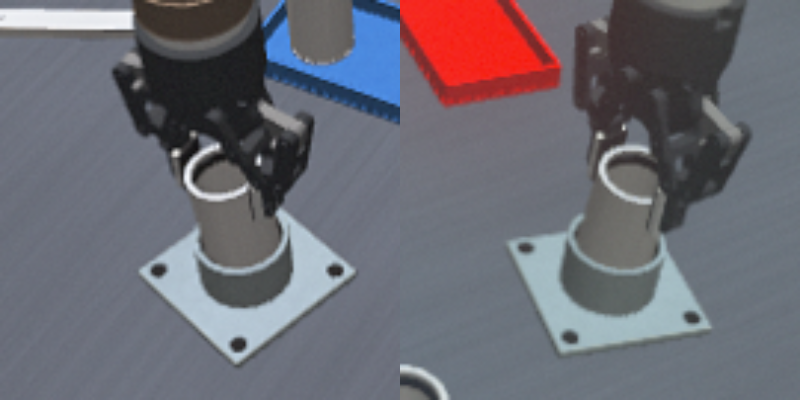

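Only the sleeve rises, but the stub follows sideways motion (now 0.4905). While still engaged I can drag it back to its original 0.4973: shift +x 7 mm.

Emit:
send_rows([
  [[0.0015, 0, 0, 0], [0.0015, 0, 0, 0], [0.0015, 0.0005, 0, 0], [0.0015, 0.0005, 0, 0], [0.001, 0, 0, 0], [0, 0, 0, 0], [0, 0, 0, 0], [0, 0, 0, 0]],
])

```text
clock: 29.55
eef_pos: [0.496, 0.2175, 0.0663]
tool_rot: [1.0, 0.011, -0.005, 0.006]
ft_force: [-2.8, 0.9, -2.3]
grip_width: 0.0532
```

```bash
python3 st.py wrist17; python3 plan.py 0.494 0.219 0.12 0
```

```text
stub ((490.4456787109375, 218.76622009277344), (110.12023162841797, 109.93502044677734), 74.1465835571289)
t 29.60 pos [0.4959 0.2175 0.0663] psi 1.3 tilt -0.9999 F [-2.7 -0.3 -2.7] w 0.0528 j [ 0.42  0.44 -0.12  1.03 -0.01  1.97]
total tool d [-0.0024 -0.0009 -0.0537] turn 1.29 per row/8 [-0.0003 -0.0001 -0.0067]
```

Emit:
send_rows([
  [[0.003, 0, 0, 0], [0.003, 0, 0, 0], [0.003, 0, 0, 0], [0.003, 0, 0, 0], [0.003, 0, 0, 0], [0, 0, 0, 0], [0, 0, 0, 0], [0, 0, 0, 0]],
])

```text
clock: 30.4
eef_pos: [0.4974, 0.2175, 0.0658]
tool_rot: [1.0, 0.013, -0.019, 0.005]
ft_force: [-3.6, 0.4, -1.7]
grip_width: 0.0528
```

```bash
python3 st.py wrist18; python3 plan.py 0.494 0.219 0.12 0
```

```text
stub ((490.50079345703125, 218.8262939453125), (109.93553924560547, 109.96182250976562), 74.07947540283203)
t 30.45 pos [0.4974 0.2175 0.0658] psi 1.5 tilt -0.9993 F [-3.4  1.3 -1. ] w 0.0532 j [ 0.41  0.46 -0.08  1.06  0.    1.95]
total tool d [-0.0053 -0.0011 -0.0541] turn 1.46 per row/8 [-0.0007 -0.0001 -0.0068]
```

The stub slides only while pulling unloads it, so combine lift with +x.

Emit:
send_rows([
  [[0.002, 0, -0.002, 0], [0.003, 0, -0.002, 0], [0.003, 0, -0.002, 0], [0.002, 0, -0.002, 0], [0, 0, -0.001, 0], [0, 0, 0, 0], [0, 0, 0, 0], [0, 0, 0, 0]],
])

```text
clock: 31.25
eef_pos: [0.5064, 0.2161, 0.0708]
tool_rot: [1.0, 0.012, -0.022, 0.007]
ft_force: [-3.2, -0.0, -7.9]
grip_width: 0.0533
```

```bash
python3 st.py wrist19; python3 plan.py 0.494 0.219 0.12 0
```

```text
stub ((499.31988525390625, 217.2039794921875), (110.2056655883789, 109.99818420410156), 74.00066375732422)
t 31.30 pos [0.5065 0.2161 0.0709] psi 1.4 tilt -0.9989 F [-2.2  1.2 -8.1] w 0.0533 j [ 0.4   0.48 -0.04  1.09  0.    1.95]
total tool d [-0.0145 -0.0025 -0.0486] turn 1.42 per row/8 [-0.0018 -0.0003 -0.0061]
```

View pics/wrist19.png

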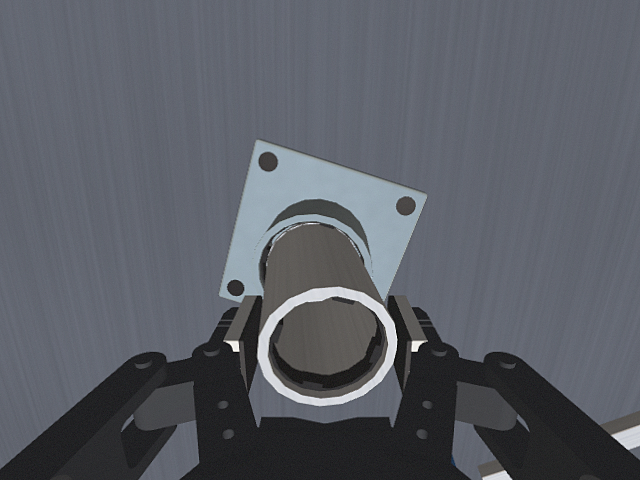

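Stub is now at (0.4993,0.2172), within 2 mm of its original spot. Lifting with a slight −x.

Emit:
send_rows([
  [[-0.001, 0, -0.003, 0], [-0.0005, 0, -0.004, 0], [0, 0, -0.005, 0], [0, 0, -0.005, 0], [0, 0, -0.006, 0], [0, 0, -0.008, 0], [0, 0, -0.01, 0], [0, 0, -0.01, 0]],
])

```text
clock: 32.1
eef_pos: [0.5132, 0.2178, 0.1307]
tool_rot: [1.0, 0.012, -0.014, 0.006]
ft_force: [1.1, -0.0, -3.8]
grip_width: 0.0533
```

```bash
python3 st.py wrist20; python3 plan.py 0.497 0.219 0.2 -45;  python3 -c "
from h import *
a=snap('side','side20')['image'][210:365,160:315];b=snap('scene','scene20')['image'][140:295,370:525]
cv2.imwrite('pics/c20.png',np.hstack([cv2.resize(x,(400,400)) for x in (a,b)])[:,:,::-1])"
```

```text
stub ((499.3429260253906, 217.40499877929688), (109.97291564941406, 109.75517272949219), 74.16609954833984)
t 32.15 pos [0.5144 0.2183 0.1328] psi 1.4 tilt -0.9996 F [ 0.8  0.8 -2.6] w 0.0533 j [0.4  0.43 0.05 1.22 0.   1.95]
total tool d [-0.0191 -0.0004 -0.0668] turn 46.37 per row/8 [-0.0024 -0.0001 -0.0083]
```

View pics/c20.png

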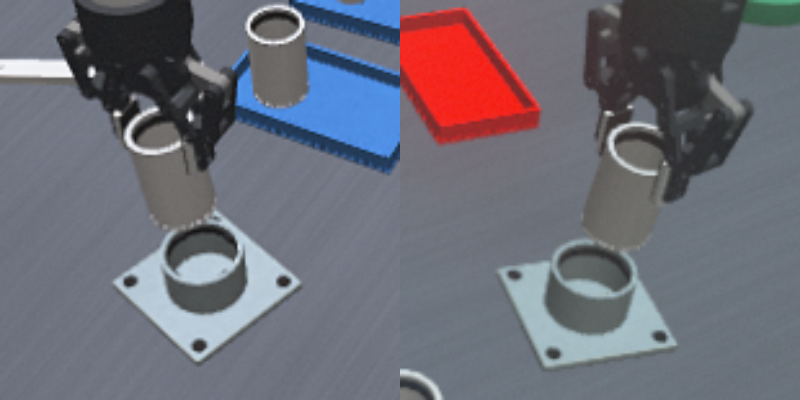

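Free (3.5 N of weight), collar empty, stub at (0.4993,0.2174). Raise and turn back to −45°.

Emit:
send_rows([
  [[0, 0, -0.01, 0], [0, 0, -0.012, 7.7], [0, 0, -0.012, 7.7], [0, 0, -0.012, 7.7], [0, 0, -0.01, 7.7], [0, 0, 0, 7.7], [0, 0, 0, 7.7], [0, 0, 0, 0]],
])

```text
clock: 33.05
eef_pos: [0.5132, 0.2179, 0.189]
tool_rot: [0.918, -0.396, -0.012, 0.013]
ft_force: [0.2, 0.3, -3.9]
grip_width: 0.0531
```

```bash
python3 plan.py 0.477 -0.0075 0.2 -45
```

```text
t 33.05 pos [0.5132 0.2179 0.189 ] psi -46.7 tilt -0.9994 F [ 0.2  0.3 -3.9] w 0.0531 j [ 0.4   0.4   0.15  1.36 -0.    2.79]
total tool d [ 0.1389  0.1814 -0.0066] turn -1.65 per row/8 [ 0.0174  0.0227 -0.0008]
```

Emit:
send_rows([
  [[0.01, 0.013, -0.002, 0], [0.02, 0.026, -0.002, 0], [0.025, 0.033, 0, 0], [0.025, 0.033, 0, 0], [0.023, 0.03, 0, 0], [0.016, 0.02, 0, 0], [0.008, 0.01, 0, 0], [0, 0, 0, 0]],
])

```text
clock: 33.85
eef_pos: [0.4775, 0.0004, 0.1972]
tool_rot: [0.922, -0.386, -0.013, 0.015]
ft_force: [-0.2, 0.6, -2.4]
grip_width: 0.0529
```

```bash
python3 plan.py 0.477 -0.0075 0.1 -45; python3 - <<'E'
from meas import *
a=snap('side','side21');b=snap('scene','scene21')
cv2.imwrite('pics/c21.png',np.hstack([cv2.resize(a['image'][140:290,220:370],(400,400)),cv2.resize(b['image'][180:360,260:440],(400,400))])[:,:,::-1])
E
```

```text
t 33.85 pos [4.775e-01 4.000e-04 1.972e-01] psi -45.4 tilt -0.9992 F [-0.2  0.6 -2.4] w 0.0529 j [ 0.01  0.24 -0.05  1.32 -0.02  2.38]
total tool d [0.0065 0.0022 0.0973] turn -0.4 per row/8 [0.0008 0.0003 0.0122]
```

View pics/c21.png

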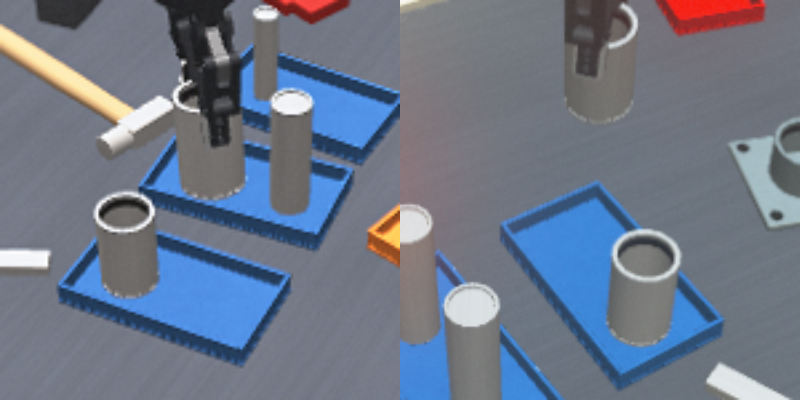

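The sleeve hangs nearly upright over the medium tray's empty half. Lowering.

Emit:
send_rows([
  [[0.003, 0.001, 0.006, 0], [0.003, 0.001, 0.012, 0], [0, 0, 0.016, 0], [0, 0, 0.016, 0], [0, 0, 0.016, 0], [0, 0, 0.012, 0], [0, 0, 0.008, 0], [0, 0, 0, 0]],
])

```text
clock: 34.75
eef_pos: [0.4768, -0.0008, 0.1018]
tool_rot: [0.925, -0.379, -0.016, 0.015]
ft_force: [-0.2, -0.3, -3.0]
grip_width: 0.0533
```

```bash
python3 plan.py 0.477 -0.0075 0.045 -45; python3 - <<'E'
from meas import *
a=snap('side','side22');b=snap('scene','scene22')
cv2.imwrite('pics/c22.png',np.hstack([cv2.resize(a['image'][140:290,220:370],(400,400)),cv2.resize(b['image'][180:360,260:440],(400,400))])[:,:,::-1])
E
```

```text
t 34.75 pos [ 0.4768 -0.0008  0.1018] psi -44.5 tilt -0.9990 F [-0.2 -0.3 -3. ] w 0.0533 j [ 0.01  0.31 -0.21  1.09 -0.02  2.36]
total tool d [0.0059 0.0024 0.0568] turn 0.47 per row/8 [0.0007 0.0003 0.0071]
```

View pics/c22.png

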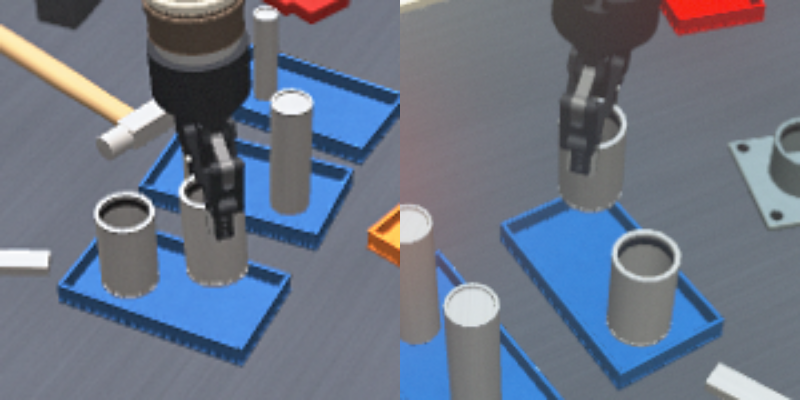

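Emit:
send_rows([
  [[0.003, 0.001, 0.004, 0], [0.003, 0.001, 0.006, 0], [0.001, 0.001, 0.008, 0], [0, 0, 0.008, 0], [0, 0, 0.008, 0], [0, 0, 0.005, 0], [0, 0, 0.002, 0], [0, 0, 0, 0]],
])

```text
clock: 35.65
eef_pos: [0.4813, -0.0095, 0.0603]
tool_rot: [0.925, -0.379, -0.013, 0.014]
ft_force: [0.1, 0.1, -4.0]
grip_width: 0.0537
```

```bash
python3 plan.py 0.477 -0.0075 0.042 -45; python3 - <<'E'
from meas import *
a=snap('side','side23');b=snap('scene','scene23')
cv2.imwrite('pics/c23.png',np.hstack([cv2.resize(a['image'][140:290,220:370],(400,400)),cv2.resize(b['image'][180:360,260:440],(400,400))])[:,:,::-1])
E
```

```text
t 35.65 pos [ 0.4813 -0.0095  0.0603] psi -44.6 tilt -0.9993 F [ 0.1  0.1 -4. ] w 0.0537 j [-0.01  0.36 -0.27  0.98 -0.02  2.34]
total tool d [-0.0042  0.0009  0.0184] turn 0.45 per row/8 [-0.0005  0.0001  0.0023]
```

View pics/c23.png

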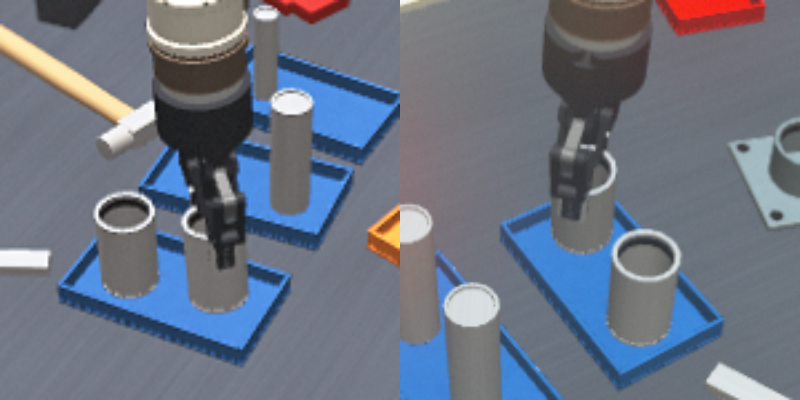

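The sleeve base is within the tray's empty half. Lowering slowly to contact.

Emit:
send_rows([
  [[-0.002, 0, 0.002, 0], [-0.001, 0, 0.002, 0], [0, 0, 0.002, 0], [0, 0, 0.002, 0], [0, 0, 0.002, 0], [0, 0, 0.002, 0], [0, 0, 0.001, 0], [0, 0, 0, 0]],
])

```text
clock: 36.55
eef_pos: [0.4799, -0.0073, 0.0477]
tool_rot: [0.925, -0.379, -0.011, 0.014]
ft_force: [0.2, -0.1, -3.7]
grip_width: 0.0531
```

Emit:
send_rows([
  [[0, 0, 0.001, 0], [0, 0, 0.001, 0], [0, 0, 0.001, 0], [0, 0, 0.001, 0], [0, 0, 0, 0], [0, 0, 0, 0], [0, 0, 0, 0], [0, 0, 0, 0]],
])

```text
clock: 37.35
eef_pos: [0.4801, -0.0074, 0.0435]
tool_rot: [0.925, -0.379, -0.011, 0.013]
ft_force: [-0.9, -0.7, -3.7]
grip_width: 0.0531
```

```bash
python3 plan.py 0.477 -0.0075 0.040 -45; python3 - <<'E'
from meas import *
a=snap('side','side24');b=snap('scene','scene24')
cv2.imwrite('pics/c24.png',np.hstack([cv2.resize(a['image'][180:280,240:340],(400,400)),cv2.resize(b['image'][220:340,300:420],(400,400))])[:,:,::-1])
E
```

```text
t 37.35 pos [ 0.4801 -0.0074  0.0435] psi -44.5 tilt -0.9994 F [-0.9 -0.7 -3.7] w 0.0531 j [-0.    0.38 -0.29  0.93 -0.02  2.34]
total tool d [-0.0021  0.0021  0.0036] turn 0.47 per row/8 [-0.0003  0.0003  0.0005]
```

View pics/c24.png

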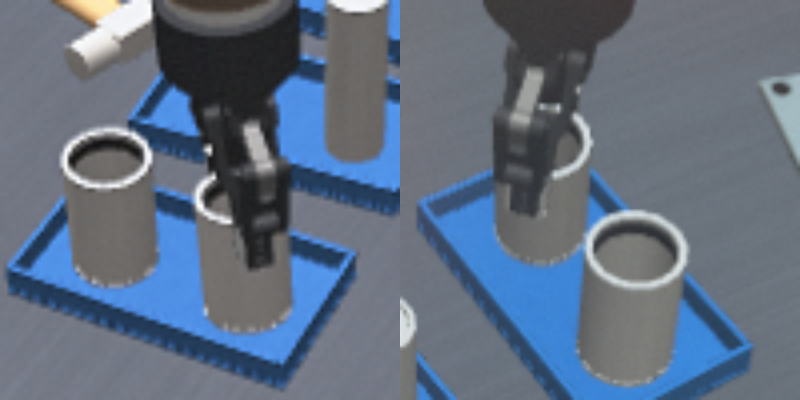

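Still about the full weight on the wrist, with the base (crop 248,325) just above the floor. A bit lower.

Emit:
send_rows([
  [[0, 0, 0.001, 0], [0, 0, 0.001, 0], [0, 0, 0.001, 0], [0, 0, 0.001, 0], [0, 0, 0, 0], [0, 0, 0, 0], [0, 0, 0, 0], [0, 0, 0, 0]],
])

```text
clock: 38.25
eef_pos: [0.481, -0.0069, 0.0415]
tool_rot: [0.925, -0.379, -0.01, 0.012]
ft_force: [0.0, 0.3, -1.0]
grip_width: 0.053
```

Emit:
send_rows([
  [[0, 0, 0.001, 0], [0, 0, 0.001, 0], [0, 0, 0.001, 0], [0, 0, 0.001, 0], [0, 0, 0.001, 0], [0, 0, 0, 0], [0, 0, 0, 0], [0, 0, 0, 0]],
])

```text
clock: 39.05
eef_pos: [0.4818, -0.006, 0.0414]
tool_rot: [0.926, -0.378, -0.008, 0.011]
ft_force: [-0.5, 0.2, 0.3]
grip_width: 0.0532
```

Resting on the floor. Ease the jaws open, then fully, then up.

Emit:
send_rows([
  [[0, 0, 0, 0], [0, 0, 0, 0], [0, 0, 0, 0], [0, 0, 0, 0], [0, 0, 0, 0], [0, 0, 0, 0], [0, 0, 0, 0], [0, 0, 0, 0]],
], hand=-0.5)

```text
clock: 39.85
eef_pos: [0.4818, -0.0056, 0.0411]
tool_rot: [0.926, -0.378, -0.009, 0.01]
ft_force: [-0.9, 1.1, -1.0]
grip_width: 0.064
```

Emit:
send_rows([
  [[0, 0, 0, 0], [0, 0, 0, 0], [0, 0, 0, 0], [0, 0, 0, 0], [0, 0, 0, 0], [0, 0, 0, 0], [0, 0, 0, 0], [0, 0, 0, 0]],
], hand=-1)

```text
clock: 40.65
eef_pos: [0.4835, -0.0061, 0.0419]
tool_rot: [0.926, -0.378, -0.007, 0.01]
ft_force: [0.6, -0.8, -0.6]
grip_width: 0.0854
```

Emit:
send_rows([
  [[0, 0, -0.005, 0], [0, 0, -0.01, 0], [0, 0, -0.015, 0], [0, 0, -0.02, 0], [0, 0, -0.03, 0], [0, 0, -0.03, 0], [0, 0, -0.03, 0], [0, 0, 0, 0]],
])

```text
clock: 41.45
eef_pos: [0.4861, -0.004, 0.1917]
tool_rot: [0.926, -0.378, -0.006, 0.01]
ft_force: [0.4, -0.9, 0.3]
grip_width: 0.0856
```

```bash
python3 plan.py 0.477 -0.0075 0.2 -45; python3 - <<'E'
from meas import *
snap('side','side25');snap('scene','scene25')
E
```

```text
t 41.45 pos [ 0.4861 -0.004   0.1917] psi -44.5 tilt -0.9997 F [ 0.4 -0.9  0.3] w 0.0856 j [ 0.    0.24 -0.06  1.29 -0.01  2.35]
total tool d [-0.0041  0.009  -0.0081] turn 0.52 per row/8 [-0.0005  0.0011 -0.001 ]
```

View pics/scene25.png

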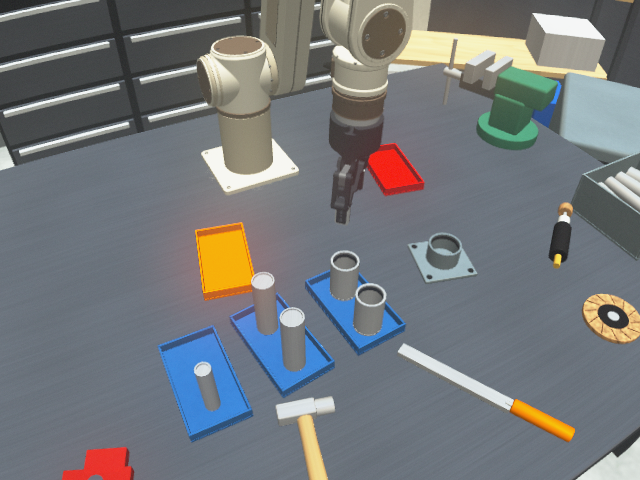

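View pics/side25.png

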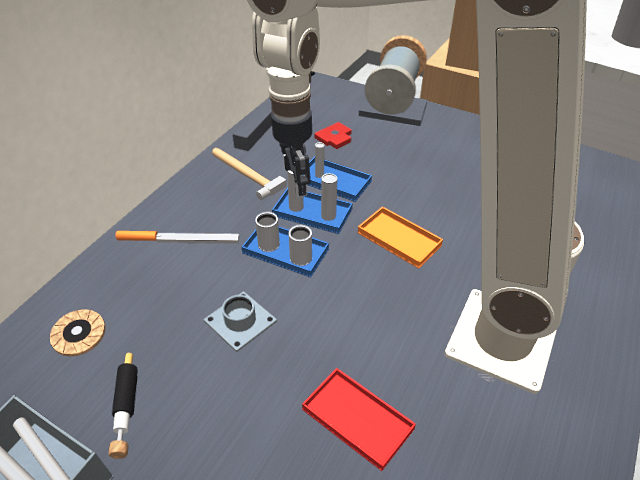

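Both sleeves stand in their trays: small at scene (263,305), medium at (344,275). The stub is at (442,255) and the gripper is clear. Final numeric check.

```bash
python3 - <<'E'
from meas import *
fits('scene25',dict(newS=(248,268,278,335,.019,.035,.118,.124),sampS=(278,305,308,372,.019,.03,.118,.124),newM=(328,250,362,302,.026,.03,.078,.084),sampM=(352,280,390,338,.026,.03,.078,.084),slim=(190,355,225,415,.0125,.03,.098,.104),collar=(405,225,480,285,.033,.012,.044,.048)))
fits('side25',dict(newM=(286,222,316,268,.026,.03,.078,.084),collar=(205,285,280,350,.033,.012,.044,.048)))
E
```

```text
scene25 newS top z 0.1221 bbox ctr [ 0.4894 -0.1631] 374 side [ 0.4883 -0.1627] 736
scene25 sampS top z 0.1220 bbox ctr [ 0.5785 -0.1537] 439 side [ 0.5772 -0.1531] 798
scene25 newM top z 0.0838 bbox ctr [ 0.5102 -0.0035] 334 side [ 0.4772 -0.0019] 776
scene25 sampM top z 0.0835 bbox ctr [ 0.5669 -0.0048] 291 side [ 0.5666 -0.0042] 915
scene25 slim top z 0.1024 bbox ctr [ 0.5901 -0.3006] 241 side [ 0.5892 -0.3004] 431
scene25 collar top z 0.0472 bbox ctr [0.4985 0.2142] 262 side [0.4978 0.2143] 699
side25 newM top z 0.0817 bbox ctr [0.4758 0.0025] 138 side [0.4762 0.0023] 516
side25 collar top z 0.0465 bbox ctr [0.4974 0.2204] 222 side [0.4969 0.2204] 584
```

```bash
python3 -c "
from h import *
print(order.job_done())"
```

```text
the job is handed in; nothing more can be done
None
```

The small sleeve, then the medium sleeve, were pulled out and stood upright in the empty halves of their matching trays. I handed the job in at about 41.5 s with the gripper clear of everything; no verdict was reported.

- **Small sleeve:** it came out cleanly and stands at about (0.488, -0.162), with its top at the expected height.
- **Medium sleeve:** it stands at about (0.477, 0.000). That is roughly 7 mm to one side of the middle of the empty half, but well inside the tray.
- **Failed grasp:** my first grasp on the medium sleeve slipped. The fingertips are about 20 mm farther back than the interface text says, so one jaw rode over the rim. That tilted the sleeve and dragged the stub a few mm.
- **Recovery:** I re-seated the sleeve, gripped it deeper and pulled it out. While it was still engaged I drew the stub back. The wrist camera, just after the sleeve came free, put the stub at (0.499, 0.217), about 2 mm from where it started and turned by about 2°.
- **Checks:** the sample sleeves in all three trays did not move, and the highest wrist force I read was about 10 N. The scene and side cameras disagreed by about 4 to 6 mm in y throughout, so the positions above are averages or close estimates.

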